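# Lid a parts box and gauge its seam

### The arm

A 6-joint arm with a two-finger parallel gripper is mounted at the origin on the work surface. World frame = base frame: x ahead of the robot, y to its left, z up, the work surface at z = 0. Lengths are in m, angles in rad, forces in N, time in s.
With the tool pointing down it reaches from about 0.375 to 0.925 m from the base axis. Payload 5.7 kg.
Tool frame: the origin (TCP) lies between the finger pads; the fingertips stand ahead of it and the grasp point (between the pads) lies 5 mm behind it (env.tips_ahead is the z of the fingertips in the tool frame, in m); z points along the fingers, y is the direction in which the jaws open and shut (so a half turn about z gives the same grasp; the last joint's range is limited). The gripper opens to 85 mm and grips with 20 to 120 N. Pads are 22 mm wide; open, the fingers measure 114 mm over their backs; the gripper's body (76 mm by 85 mm) begins 54 mm behind the grasp point. The pads swing forward as they close: fully open they stand 13 mm farther back than shut.
Start: joints at [-0.115, 0.359, 1.51, -0, 1.272, -0.115], TCP at [0.6, -0, 0.245] pointing down, gripper open.
Joint ranges: [-2.97, 2.97], [-1.01, 2.36], [0.21, 2.38], [-0.96, 4.11], [0.2, 2.71], [-2.98, 2.98]. Speed limits (rad/s): [2.39, 2.39, 3.14, 3.14, 3.14, 3.14].

### API

Orientations are given as a rotation vector (axis times angle).
In Python, from workcell import env gives the robot as it stands.
- The arm moves only by the shell command python3 -m inch 'ROWS' [FORCE]. ROWS is JSON, a list that holds one entry, the list of rows, each a list of 7 numbers: the gripper command: -1 is fully open, 1 is shut, values between are in proportion, then the shift along the tool's x, y, z in units of 40 mm (1.0 is 40 mm), then the turn, a rotation vector about the tool's x, y, z in units of 5 degrees (1.0 is 5 degrees). A call has 1 to 10 rows; each row is the pose to reach, as a shift and turn from the pose measured when the call began, along the tool's axes at that moment; what a row does not reach only later rows make up. A row lasts 1/12 s, in which the tool goes at most 41.7 mm and 7.16 degrees, less where a joint would pass 70% of its speed; a pose out of reach is approached as far as the arm can. A call with a gripper value outside its range is refused whole. The fingers move at their own pace and stop on an object; FORCE is the grip in N (left out, the last holds). Time passes only in rows, so rows that repeat a pose let the fingers close. It gives the time, the measured TCP pose, the force and the opening at its end, in the units of the state.
- env.get_state(): the state, without advancing time (a new reading comes with each control period).
- env.grab_frame(name): name is "scene" or "side" or "wrist"; returns the picture (400x640x3 uint8, red, green, blue); there is no depth.
- env.camera_params(name): a dict with "fovy" (degrees; the focal length in pixels is half the picture's height over the tangent of half this angle, whatever the lens; pixels are square), "cx", "cy" (the principal point, pixels), "cam_to_world" (4x4, takes a point from camera to world coordinates). Camera axes: x right, y up, looking along -z (the intrinsics and any distortion apply to the point x, -y, -z); pixel columns grow to the right and rows downward; lengths in m; the calibration is good to about 2 mm. A picture is of the moment at which its call begins: read the wrist's pose just before it. camera_params takes no time and is no camera call; for the wrist camera it gives the pose at the moment of the call.
- env.close_job(): hands the job in, once; it reports no verdict.
Trained networks look in the newest picture that a camera, given by its name, has taken for a name from the list of things; names that differ only in an ending like _2 or _b are one class to them, and where a whole thing is asked for, a point or a joint stands for the part that bears it (a point fixed in the world has none). Each returns a list of dicts, best first, with "score" (0 to 1); they miss things now and then, are a little off and sometimes report something else, mostly with a low value. They report only what shows in the picture. A call takes as long as a camera call. They do not tell look-alikes from the thing itself.
- env.search_frame(camera, name): "pixel" ([row, column] in pixels, amid what is visible of it).
- env.tip_of(camera, name): "pixel" ([row, column] in pixels: a listed point, or the origin of a listed thing).
The state is a dict: "time_s": time; "joint_positions": joint angles; "dq": joint speeds; "joint_torque": joint torques, N m; "tcp_pos": TCP position; "ee_rot": TCP orientation; "wrist_force": force on the tool from outside, world axes, zero at the start; "moment": the same for the moment, N m; "opening": finger opening in m.
Only numpy, scipy, OpenCV 4.12 (cv2) and the standard library are available. Lean on these libraries where they do the work, as an engineer would, in place of code of your own. Each camera call takes 0.05 s, during which the arm holds its last target.

### The job

Close the blue parts box with its grey lid, notch over the yellow key so that it drops in fully flush, and let go of it. Then take the orange-handled seam gauge from its stand and run its sprung tip gently along the groove between lid and rim in one slow stroke (about 3 cm a second) from the green mark to the red mark, never lifting or leaving the groove and never pressing the spring right in. Finally stand the gauge back in its stand and leave the other things on the bench where they are.

Things in the scene. Friction and masses are not known exactly. Their poses are not given: they have to be found in the camera images.
- parts_box: Blue open parts box fixed to the bench, 200 (its x) x 144 (its y) x 90 mm high; origin at the centre of its underside. At its top it has a recess for the lid: a flat ledge at 80 mm height, 166 x 110 mm, whose surrounding rim goes up to 90 mm and is bevelled outward at 45 degrees over its upper 6 mm (178 x 122 mm at the mouth). Yellow key at the middle of its +x end. The seam to be gauged lies on its +y long side.
- lid_seat (a point): Centre of the ledge, 80 mm above the bench: the lid's origin lies here when it is seated, lid x axis along the box's x axis. The lid has 3 mm of play on each side.
- box_key (a point): The key's point on the ledge, 77 mm from the box centre along its +x. The key is a yellow block 18 mm wide (y), 14 mm long, standing 6 mm above the ledge.
- seam_start (a point): Green mark: start of the seam stroke. The point lies in the middle of the groove, 55.5 mm from the box centre along +y and 60 mm along -x, at the height of the rim's and the seated lid's top (90 mm above the bench). The coloured mark, 10 mm wide, is on the rim beside it and runs down the outside. Axes as the box's.
- seam_end (a point): Red mark: end of the stroke, 120 mm along the box's +x from seam_start. The groove is straight, runs about 20 mm past both marks, and with the lid seated is about 9 mm wide at the top (6 to 12 with the lid's play), narrowing to 3 mm on the way down; the gauge's 8 mm ball sinks about 3 mm into it (0 to 6 with the play).
- lid: Loose grey lid, 160 (its x) x 104 (its y) x 10 mm, about 0.25 kg; origin at the centre of its underside. On top, in the middle, a black upright fin grip 70 mm long (along x), 20 mm wide (along y), from 10 to 48 mm above the underside. A notch 28 mm wide and 14 mm deep, outlined in yellow, in the middle of its +x edge goes over the key. Starts flat on the bench.
- lid_notch (a point): Point in the lid's notch, 77 mm from the lid's origin along its +x, on the underside; lies at box_key when seated.
- stand: Gauge stand fixed to the bench: base 90 x 90 mm, four thin posts, and a yellow deck 80 x 80 mm with its top at 95 mm and a square 30 x 30 mm hole through its middle. Origin at the centre of its underside.
- stand_hole (a point): Centre of the hole at the deck's top, 95 mm above the bench; the gauge's origin lies here (within the hole's 6 mm play) when it stands in the stand.
- gauge: Loose seam gauge, 137 mm long over all, about 0.12 kg, upright in the stand. Origin on its axis at the underside of its round collar (50 mm across, 6 mm thick) that rests on the deck. Above the collar an orange square handle 24 x 24 mm (sides along the gauge's x and y) from 6 to 62 mm above the origin, with a thin cap on it; below it an 18 mm round barrel, down to 48 mm, then a thin pin with an 8 mm steel ball.
- gauge_tip (a point): Lowest point of the ball, on the gauge's axis, 75 mm below the gauge's origin when the spring is free.
- tip_spring (a joint): How far the sprung pin is pushed into the gauge, 0 (free) to 0.015 m (pressed right in). It starts to move at about 1.2 N and then takes 0.3 N more per mm.
- spool: Bystander: empty black spool, 100 mm across, 65 mm high; origin at its underside.
- carton: Bystander: small cardboard carton, 100 x 120 x 70 mm; origin at its underside.
- spray_bottle: Bystander: capped bottle, 60 mm across, 130 mm high; origin at its underside.
Mind the look-alikes: they are no part of the job. Leave any purple or turquoise look-alike of the lid alone.

How it is judged:
On the way, in this order (a step that is already met when the one before it is completed fails the run):
1. the lid is seated in the box with its notch over the key, and let go (horizontal distance between lid_notch and box_key below 0.009 m and horizontal distance between lid and lid_seat below 0.009 m and z of lid in the frame of lid_seat between -0.002 and 0.002 m and angle between lid's own z axis and vertical below 0.03 rad and contact force between the fingers and lid below 0.1 N and linear speed of lid below 0.02 m/s), for 0.2 s.
2. the gauge tip rests lightly in the seam at the green mark (within 9 mm along it) (value of joint tip_spring above 0.001 m and x of gauge_tip in the frame of seam_start between -0.009 and 0.009 m and y of gauge_tip in the frame of seam_start between -0.007 and 0.007 m and z of gauge_tip in the frame of seam_start between -0.012 and 0.002 m and horizontal distance between lid_notch and box_key below 0.009 m and horizontal distance between lid and lid_seat below 0.009 m and z of lid in the frame of lid_seat between -0.002 and 0.002 m and angle between lid's own z axis and vertical below 0.03 rad), for 0.1 s.
3. the tip, still pressed into the seam, passes 20 mm from the green mark (value of joint tip_spring above 0.001 m and x of gauge_tip in the frame of seam_start between 0.015 and 0.029 m and y of gauge_tip in the frame of seam_start between -0.007 and 0.007 m and z of gauge_tip in the frame of seam_start between -0.012 and 0.002 m and horizontal distance between lid_notch and box_key below 0.009 m and horizontal distance between lid and lid_seat below 0.009 m and z of lid in the frame of lid_seat between -0.002 and 0.002 m and angle between lid's own z axis and vertical below 0.03 rad).
4. the tip, still pressed into the seam, passes 40 mm from the green mark (value of joint tip_spring above 0.001 m and x of gauge_tip in the frame of seam_start between 0.035 and 0.049 m and y of gauge_tip in the frame of seam_start between -0.007 and 0.007 m and z of gauge_tip in the frame of seam_start between -0.012 and 0.002 m and horizontal distance between lid_notch and box_key below 0.009 m and horizontal distance between lid and lid_seat below 0.009 m and z of lid in the frame of lid_seat between -0.002 and 0.002 m and angle between lid's own z axis and vertical below 0.03 rad).
5. the tip, still pressed into the seam, passes 60 mm from the green mark (value of joint tip_spring above 0.001 m and x of gauge_tip in the frame of seam_start between 0.055 and 0.069 m and y of gauge_tip in the frame of seam_start between -0.007 and 0.007 m and z of gauge_tip in the frame of seam_start between -0.012 and 0.002 m and horizontal distance between lid_notch and box_key below 0.009 m and horizontal distance between lid and lid_seat below 0.009 m and z of lid in the frame of lid_seat between -0.002 and 0.002 m and angle between lid's own z axis and vertical below 0.03 rad).
6. the tip, still pressed into the seam, passes 80 mm from the green mark (value of joint tip_spring above 0.001 m and x of gauge_tip in the frame of seam_start between 0.075 and 0.089 m and y of gauge_tip in the frame of seam_start between -0.007 and 0.007 m and z of gauge_tip in the frame of seam_start between -0.012 and 0.002 m and horizontal distance between lid_notch and box_key below 0.009 m and horizontal distance between lid and lid_seat below 0.009 m and z of lid in the frame of lid_seat between -0.002 and 0.002 m and angle between lid's own z axis and vertical below 0.03 rad).
7. the tip, still pressed into the seam, passes 100 mm from the green mark (value of joint tip_spring above 0.001 m and x of gauge_tip in the frame of seam_start between 0.095 and 0.109 m and y of gauge_tip in the frame of seam_start between -0.007 and 0.007 m and z of gauge_tip in the frame of seam_start between -0.012 and 0.002 m and horizontal distance between lid_notch and box_key below 0.009 m and horizontal distance between lid and lid_seat below 0.009 m and z of lid in the frame of lid_seat between -0.002 and 0.002 m and angle between lid's own z axis and vertical below 0.03 rad).
8. the tip, still pressed into the seam, reaches the red mark (value of joint tip_spring above 0.001 m and x of gauge_tip in the frame of seam_start between 0.112 and 0.13 m and y of gauge_tip in the frame of seam_start between -0.007 and 0.007 m and z of gauge_tip in the frame of seam_start between -0.012 and 0.002 m and horizontal distance between lid_notch and box_key below 0.009 m and horizontal distance between lid and lid_seat below 0.009 m and z of lid in the frame of lid_seat between -0.002 and 0.002 m and angle between lid's own z axis and vertical below 0.03 rad).
At the end, for the whole second after the job is handed in: Lid seated and released: origin within 9 mm of lid_seat and notch within 9 mm of box_key in plan, 2 mm in height, tilt under 0.03 rad. Gauge in its stand, released: origin within 12 mm of stand_hole in plan, 3 mm in height, tilt under 0.08 rad. Both at rest (horizontal distance between lid_notch and box_key below 0.009 m and horizontal distance between lid and lid_seat below 0.009 m and z of lid in the frame of lid_seat between -0.002 and 0.002 m and angle between lid's own z axis and vertical below 0.03 rad and horizontal distance between gauge and stand_hole below 0.012 m and z of gauge in the frame of stand_hole between -0.003 and 0.003 m and angle between gauge's own z axis and vertical below 0.08 rad and linear speed of each of gauge, lid below 0.02 m/s); the robot touches nothing.
It fails at once if the gauge's spring is pressed right in (over 14 mm of its 15 mm) (value of joint tip_spring above 0.014 m).
It fails at once if the tip moves faster than 9 cm/s while pressed on the box or lid between the two marks (value of joint tip_spring above 0.001 m and horizontal distance between gauge_tip and parts_box below 0.13 m and x of gauge_tip in the frame of seam_start between 0.005 and 0.11 m and linear speed of gauge above 0.09 m/s).
It fails at once if the tip presses on the box or lid more than 9 mm to the side of the seam's middle (value of joint tip_spring above 0.001 m and horizontal distance between gauge_tip and parts_box below 0.13 m and (y of gauge_tip in the frame of seam_start above 0.009 m or y of gauge_tip in the frame of seam_start below -0.009 m)).
It fails at once if the spool, carton or bottle is moved more than 3 cm (distance of any of spool, carton, spray_bottle from where it was at the start of the episode above 0.03 m).
It also fails if it takes over 64 s, if anything falls off the work surface, if the arm or the gripper's body presses on something with over 40 N, if the wrist force passes 120 N, or if a joint passes its speed limit or range.

## Working session

There is one attempt and no reset: what is moved stays moved. The work goes in short steps, Python scripts to look and compute and a shell command to move; the robot and the scene stay as the last step left them, time stands still between calls to the robot, and variables do not carry over. Pictures are saved under pics/ and viewed, and the job is handed in when it is done.

```bash
ls; mkdir -p pics; python3 - <<'E'
from workcell import env
import cv2
s=env.get_state(); print(s, env.tips_ahead)
for n in ("scene","side","wrist"):
    f=env.grab_frame(n); cv2.imwrite(f"pics/{n}0.png",f[:,:,::-1])
    p=env.camera_params(n); print(n,p)
    for t in ("parts_box","lid","stand","gauge","spool","carton","spray_bottle"):
        print(t,[(r["pixel"],round(r["score"],2)) for r in env.search_frame(n,t)][:4])
print(env.get_state()["time_s"])
E
```

```text
pics
{'time_s': 0.0, 'joint_positions': array([-1.15092432e-01,  3.59528339e-01,  1.51146304e+00, -2.36537771e-05,
        1.27251829e+00, -1.15103301e-01]), 'dq': array([-0.0004922 ,  0.00035094,  0.00074759,  0.00060088, -0.00048073,
        0.00195438]), 'joint_torque': array([ 1.96551155e-03, -5.27614331e+01, -2.78626120e+01, -6.37880498e-05,
        1.32890840e-02, -2.81424428e-05]), 'tcp_pos': array([5.99320722e-01, 6.72366448e-05, 2.44428042e-01]), 'ee_rot': array([-2.22036894e+00, -2.22040856e+00,  1.89757023e-03]), 'wrist_force': array([ 0.52206601,  0.63313159, -0.07195586]), 'moment': array([-0.04273794, -0.0337339 , -0.02753436]), 'opening': 0.08546408577354452} 0.014
scene {'fovy': 45.247227433362426, 'cx': 313.6084693243855, 'cy': 208.3748999659948, 'cam_to_world': array([[ 0.86205902, -0.40494781,  0.30474829,  0.98946702],
       [ 0.50672185,  0.67760212, -0.53299937, -0.89063828],
       [ 0.00933885,  0.61389953,  0.78932893,  1.28518678],
       [ 0.        ,  0.        ,  0.        ,  1.        ]])}
parts_box [([208.2, 330.6], 0.98)]
lid [([341.3, 235.1], 0.93), 
[... 932 characters left out ...]
0.69), ([185.2, 423.9], 0.58)]
spray_bottle [([248.4, 443.2], 0.81)]
wrist {'fovy': 69.06451200262337, 'cx': 321.53256628695533, 'cy': 202.66797230960444, 'cam_to_world': array([[ 9.99999568e-01, -5.28048615e-04, -7.65166360e-04,
         6.00620190e-01],
       [ 7.36845740e-04,  9.52038921e-01,  3.05976060e-01,
         7.83312367e-02],
       [ 5.66897921e-04, -3.05976491e-01,  9.52038899e-01,
         3.74967488e-01],
       [ 0.00000000e+00,  0.00000000e+00,  0.00000000e+00,
         1.00000000e+00]])}
parts_box [([200.3, 284.1], 0.97)]
lid [([308.5, 85.9], 0.94), ([343.6, 248.0], 0.77)]
stand []
gauge []
spool []
carton [([192.4, 496.5], 0.66)]
spray_bottle [([390.2, 474.2], 0.56)]
1.2
```

View pics/scene0.png

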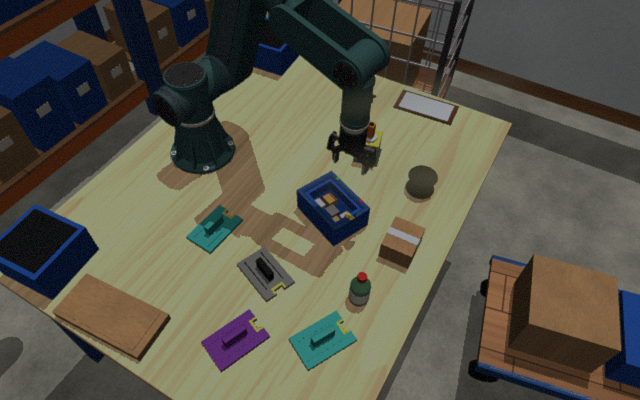

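View pics/side0.png

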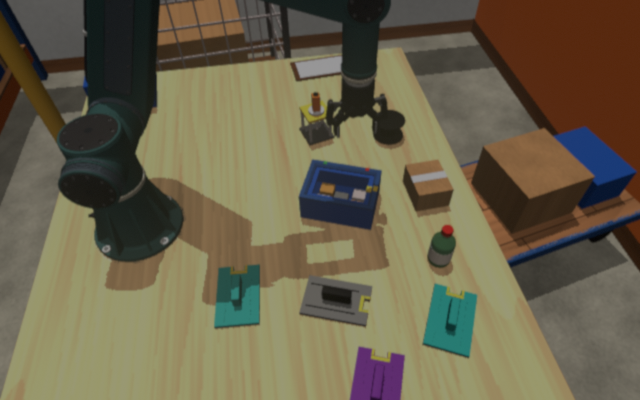

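View pics/wrist0.png

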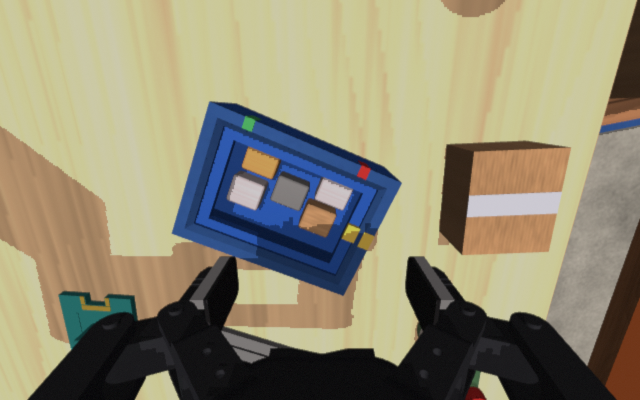

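```bash
cat > h.py <<'E'
import numpy as np, cv2
from workcell import env
from scipy.spatial.transform import Rotation as R
from scipy.optimize import least_squares
def K(p):
    f=200/np.tan(np.radians(p["fovy"]/2)); return f,p["cx"],p["cy"]
def proj(p,X):
    X=np.atleast_2d(X); T=np.linalg.inv(p["cam_to_world"]); c=X@T[:3,:3].T+T[:3,3]
    f,cx,cy=K(p); return np.c_[cx+f*c[:,0]/-c[:,2], cy-f*c[:,1]/-c[:,2]]  # u,v
def ray(p,u,v,z):
    f,cx,cy=K(p); T=p["cam_to_world"]; d=T[:3,:3]@np.array([(u-cx)/f,-(v-cy)/f,-1]); o=T[:3,3]
    return o+d*(z-o[2])/d[2]
def w(x,y,yaw,P,z=0):
    P=np.atleast_2d(P); c,s=np.cos(yaw),np.sin(yaw)
    return np.c_[x+c*P[:,0]-s*P[:,1], y+s*P[:,0]+c*P[:,1], z+P[:,2]]
BOX=dict(corners=np.array([[-.1,-.072,.09],[.1,-.072,.09],[.1,.072,.09],[-.1,.072,.09]]),
 mouth=np.array([[-.089,-.061,.09],[.089,-.061,.09],[.089,.061,.09],[-.089,.061,.09]]),
 ledge=np.array([[-.083,-.055,.08],[.083,-.055,.08],[.083,.055,.08],[-.083,.055,.08]]))
LID=np.array([[-.08,-.052,.01],[.08,-.052,.01],[.08,.052,.01],[-.08,.052,.01]])
FIN=np.array([[-.035,-.01,.048],[.035,-.01,.048],[.035,.01,.048],[-.035,.01,.048]])
NOTCH=np.array([[.08,-.014,.01],[.066,-.014,.01],[.066,.014,.01],[.08,.014,.01]])
def draw(img,p,polys,name,crop=None,scale=1):
    im=np.ascontiguousarray(img[:,:,::-1])
    if crop: r0,r1,c0,c1=crop
    else: r0,r1,c0,c1=0,400,0,640
    im=cv2.resize(im[r0:r1,c0:c1],None,fx=scale,fy=scale,interpolation=cv2.INTER_CUBIC)
    for q,col in polys:
        uv=(proj(p,q)-[c0,r0]+.5)*scale
        cv2.polylines(im,[np.round(uv).astype(int)],True,col,1)
    cv2.imwrite(name,im)
def tips(n,names,thr=.3):
    for t in names: print(n,t,[([round(a) for a in r["pixel"]],round(r["score"],2)) for r in env.tip_of(n,t) if r["score"]>thr])
E
python3 - <<'E'
from h import *
for n in ("wrist","scene","side"):
    p=env.camera_params(n)
    tips(n,["seam_start","seam_end","box_key","lid","lid_notch","stand_hole","gauge","stand"] if n!="wrist" else ["seam_start","seam_end","box_key","lid_seat"])
p=env.camera_params("wrist")
C=[]
for (u,v) in [(174,234),(343,294),(400,182),(210,102)]:
    C.append(ray(p,u,v,.09)[:2])
C=np.array(C); print(C, C.mean(0), np.linalg.norm(C-np.roll(C,1,0),axis=1)); print(env.get_state()["time_s"])
E
```

```text
wrist seam_start [([135, 246], 0.65)]
wrist seam_end [([181, 358], 0.7), ([203, 285], 0.48)]
wrist box_key [([230, 351], 0.81), ([183, 361], 0.31)]
wrist lid_seat [([204, 285], 0.64)]
scene seam_start [([177, 334], 0.72), ([134, 370], 0.36)]
scene seam_end [([202, 358], 0.73)]
scene box_key [([218, 346], 0.65)]
scene lid [([226, 217], 0.88), ([276, 261], 0.83), ([342, 321], 0.74), ([342, 236], 0.64)]
scene lid_notch [([290, 281], 0.93), ([215, 230], 0.7), ([320, 257], 0.68), ([325, 347], 0.59), ([201, 331], 0.37)]
scene stand_hole [([136, 371], 0.66), ([206, 359], 0.39)]
scene gauge [([139, 373], 0.56)]
scene stand [([153, 367], 0.62)]
side seam_start [([164, 320], 0.61), ([301, 337], 0.44)]
side seam_end [([174, 365], 0.81)]
side box_key [([191, 368], 0.78)]
side lid [([385, 377], 0.96), ([318, 450], 0.84), ([299, 337], 0.57), ([306, 366], 0.38)]
side lid_notch [([354, 380], 0.86), ([292, 455], 0.85), ([271, 240], 0.58), ([305, 365], 0.55)]
side stand_hole [([111, 314], 0.9)]
side gauge [([113, 317], 0.72)]
side stand [([133, 313], 0.82), ([260, 437], 0.63)]
[[ 0.44353406 -0.04843117]
 [ 0.62550924 -0.12312235]
 [ 0.67983024  0.00865747]
 [ 0.49743747  0.0846559 ]] [ 0.56157775 -0.01956004] [0.14358881 0.19670724 0.14253664 0.19759273]
2.2
```

```bash
python3 - <<'E'
from h import *
ps=env.camera_params("scene"); pd=env.camera_params("side"); pw=env.camera_params("wrist")
print("lid",ray(ps,261,276,0),ray(pd,337,299,0),"notch",ray(ps,281,290,0),ray(pd,365,305,0))
print("hole",ray(ps,371,136,.095),ray(pd,314,111,.095))
obs=[]
tgt={"s":([-.06,.0555,.09]),"e":([.06,.0555,.09]),"k":([.077,0,.08])}
O=[(pw,"s",246,135),(pw,"e",358,181),(pw,"k",351,230),(ps,"s",334,177),(ps,"e",358,202),(ps,"k",346,218),(pd,"s",320,164),(pd,"e",365,174),(pd,"k",368,191)]
cor=list(zip(BOX["corners"],[(174,234),(343,294),(400,182),(210,102)]))
def res(q):
    r=[]
    for c,k,u,v in O: r.append((proj(c,w(*q,tgt[k]))[0]-[u,v]))
    for P,uv in cor: r.append(2*(proj(pw,w(*q,P))[0]-uv))
    return np.ravel(r)
s=least_squares(res,[.56,-.02,-.39],loss="soft_l1"); print(s.x); print(np.round(s.fun.reshape(-1,2),1))
for n,p,c in (("wrist",pw,(80,320,150,420)),("scene",ps,(160,310,220,420)),("side",pd,(60,330,280,400))):
    f=env.grab_frame(n)
    draw(f,p,[(w(*s.x,BOX["corners"]),(0,255,255)),(w(*s.x,BOX["mouth"]),(0,0,255)),(w(*s.x,BOX["ledge"]),(255,255,255))],f"pics/{n}1.png",c,3 if n!="side" else 2)
E
```

```text
lid [ 0.48793394 -0.33079554  0.        ] [ 0.4977614  -0.31590918  0.        ] notch [ 5.66357206e-01 -3.39821735e-01 -2.22044605e-16] [ 0.56152669 -0.34336295  0.        ]
hole [0.53995636 0.2998134  0.095     ] [0.53300802 0.28763031 0.095     ]
[ 0.56142646 -0.01975708 -0.39079507]
[[-1.4  0.4]
 [ 0.5  0.9]
 [-0.6  0.9]
 [ 0.5  3. ]
 [ 0.   0.7]
 [ 1.8 -1.6]
 [ 4.   0.7]
 [ 1.1 -2.7]
 [ 0.6 -1.7]
 [-3.8 -0.3]
 [ 1.6  1.9]
 [ 3.  -0.1]
 [-2.3 -0.6]]
```

```bash
python3 -c "
import cv2,numpy as np
a=cv2.imread('pics/wrist1.png');b=cv2.imread('pics/scene1.png')
a=cv2.resize(a,(400,356));b=cv2.resize(b,(400,300));c=np.zeros((600,800,3),np.uint8);c[:356,:400]=a;c[:300,400:]=b
d=cv2.imread('pics/side1.png');print(d.shape);c[356:,:400][:, :0]=0;c[300:600,400:]=cv2.resize(d[100:340],(400,400))[:300];cv2.imwrite('pics/m1.png',c)"
```

```text
(540, 240, 3)
```

View pics/m1.png

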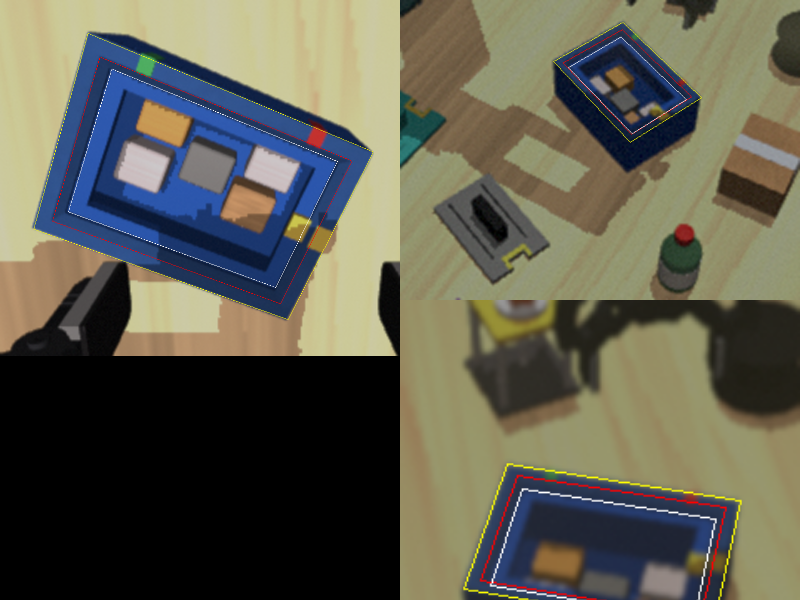

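Look-alikes for the lid (scene picture, row/col): turquoise (229,215), purple (341,235), turquoise (339,320), grey (272,262). I choose the grey one at (272,262), which is at (336,299) col/row in side; the crop at lower left of the scene tile shows it grey with a yellow notch and black fin.

```bash
python3 -m inch '[[[-1,-1,-0.3,0,0,0,1.4],[-1,-2,-0.7,0,0,0,2.8],[-1,-3,-1,0,0,0,4.2],[-1,-4,-1.3,0,0,0,5.6],[-1,-5,-1.6,0,0,0,7],[-1,-6,-2,0,0,0,8.4],[-1,-7,-2.3,0,0,0,9.8],[-1,-8,-2.65,0,0,0,11.2],[-1,-8,-2.65,0,0,0,12.6],[-1,-8,-2.65,0,0,0,14]]]'
python3 - <<'E'
from h import *
s=env.get_state(); print(s["time_s"],s["tcp_pos"],R.from_rotvec(s["ee_rot"]).as_matrix().round(3),s["joint_positions"].round(2))
E
```

```text
time_s: 3.18
tcp_pos: [0.4929, -0.3233, 0.2453]
ee_rot: [3.096, 0.529, -0.0]
wrist_force: [1.4, 0.6, -0.7]
opening: 0.0854
3.1833 [ 0.49287489 -0.32333018  0.24526383] [[ 0.943  0.332  0.   ]
 [ 0.332 -0.943 -0.001]
 [-0.     0.001 -1.   ]] [-0.7   0.34  1.53 -0.    1.26  0.54]
```

```bash
python3 - <<'E'
from h import *
p=env.camera_params("wrist"); f=env.grab_frame("wrist")
tips("wrist",["lid","lid_notch"])
q=(.493,-.322,-.27)
draw(f,p,[(w(*q,LID),(0,255,255)),(w(*q,FIN),(0,0,255)),(w(*q,NOTCH),(255,0,255))],"pics/wrist2.png")
E
```

```text
wrist lid [([303, 233], 0.92), ([188, 481], 0.82), ([167, 317], 0.62)]
wrist lid_notch [([151, 444], 0.91), ([123, 360], 0.65), ([284, 186], 0.57)]
```

View pics/wrist2.png

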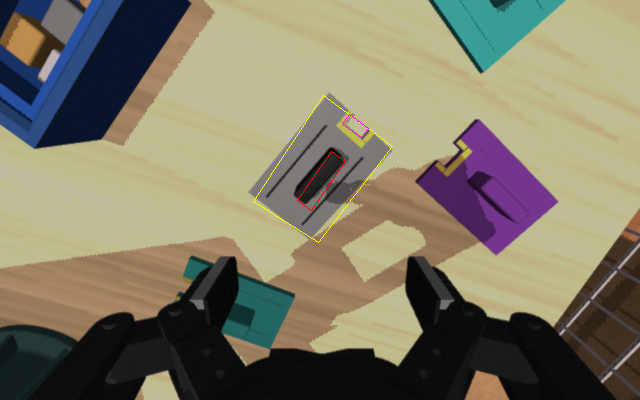

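```bash
python3 - <<'E'
import cv2
from h import *
f=env.grab_frame("wrist"); im=f[80:260,230:410,::-1]
cv2.imwrite("pics/crop2.png",cv2.resize(im,None,fx=3.3,fy=3.3,interpolation=cv2.INTER_NEAREST))
E
```

```text
(no output)
```

View pics/crop2.png

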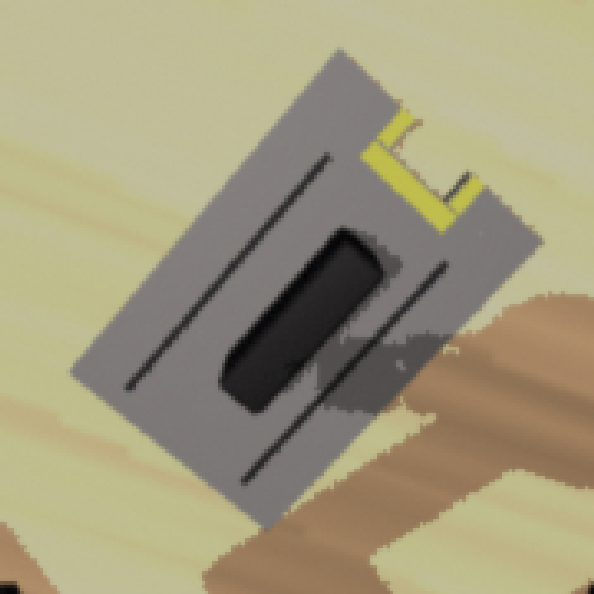

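```bash
python3 - <<'E'
from h import *
p=env.camera_params("wrist"); f=env.grab_frame("wrist")
C=np.array([(268,528),(543,242),(340,50),(72,371)])/3.3+[230,80]-.35
s=least_squares(lambda q:np.ravel(proj(p,w(*q,LID))-C),[.493,-.322,-.27]); print(s.x,np.round(s.fun,1))
q=s.x
draw(f,p,[(w(*q,LID),(0,255,255)),(w(*q,FIN),(0,0,255)),(w(*q,NOTCH),(255,0,255))],"pics/wrist3.png",(80,260,230,410),3.3)
st=env.get_state(); M=R.from_rotvec(st["ee_rot"]).as_matrix()
# target
c,sn=np.cos(q[2]),np.sin(q[2]); T=np.array([[c,sn,0],[sn,-c,0],[0,0,-1]])
print("shift units z=.03+",(M.T@(np.array([q[0],q[1],.040])-st["tcp_pos"])/.04).round(3),"turn",(R.from_matrix(M.T@T).as_rotvec(degrees=True)/5).round(2), st["time_s"])
E
```

```text
[ 0.49544974 -0.31904259 -0.3692508 ] [ 0.1  0.8  0.5 -0.1  0.2 -0.6 -0.9  0.2]
shift units z=.03+ [3.600e-02 1.000e-03 5.132e+00] turn [-0.    0.    8.28] 3.4333
```

View pics/wrist3.png

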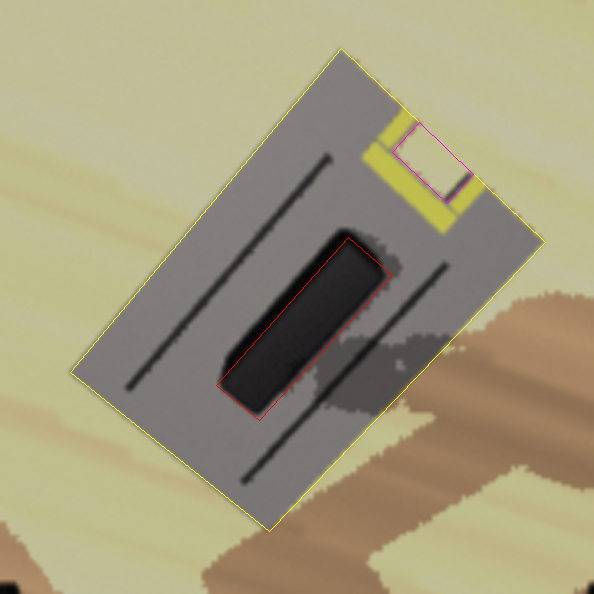

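```bash
python3 -m inch '[[[-1,0.04,0,0.8,0,0,1.4],[-1,0.04,0,1.6,0,0,2.8],[-1,0.04,0,2.4,0,0,4.2],[-1,0.04,0,3.2,0,0,5.6],[-1,0.04,0,3.8,0,0,7],[-1,0.04,0,4.2,0,0,8.28],[-1,0.04,0,4.6,0,0,8.28],[-1,0.04,0,5,0,0,8.28],[-1,0.04,0,5.35,0,0,8.28],[-1,0.04,0,5.35,0,0,8.28]]]'
python3 - <<'E'
from h import *
p=env.camera_params("wrist"); f=env.grab_frame("wrist")
draw(f,p,[],"pics/wrist4.png")
q=[0.49545,-0.31904,-.36925]
st=env.get_state(); M=R.from_rotvec(st["ee_rot"]).as_matrix()
c,sn=np.cos(q[2]),np.sin(q[2]); T=np.array([[c,sn,0],[sn,-c,0],[0,0,-1]])
print((M.T@(np.array([q[0],q[1],.030])-st["tcp_pos"])/.04).round(3),"turn",(R.from_matrix(M.T@T).as_rotvec(degrees=True)/5).round(2), st["joint_positions"])
E
```

```text
time_s: 4.27
tcp_pos: [0.4944, -0.317, 0.0288]
ee_rot: [-3.087, 0.571, 0.007]
wrist_force: [-0.7, 0.8, 0.0]
opening: 0.0854
[0.025 0.031 0.003] turn [-0.01  0.04  0.04] [-6.87782944e-01  6.06016340e-01  1.72444152e+00 -4.15054646e-06
  8.14430139e-01  1.24906258e+00]
```

View pics/wrist4.png

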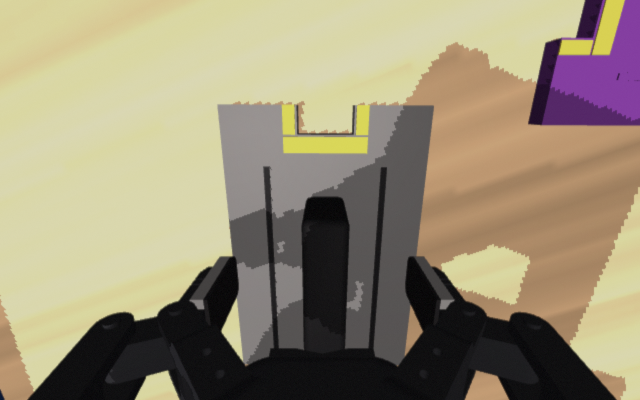

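The grey lid is square between the fingers, with the fin at column 325 and the notch at (118,325) row/col. I'll grip it now.

```bash
python3 -m inch '[[[1,0,0,0,0,0,0],[1,0,0,0,0,0,0],[1,0,0,0,0,0,0],[1,0,0,0,0,0,0],[1,0,0,0,0,0,0],[1,0,0,0,0,0,0]]]' 45
python3 - <<'E'
from h import *
p=env.camera_params("wrist"); f=env.grab_frame("wrist")
st=env.get_state(); print(st["opening"],st["wrist_force"],st["time_s"])
draw(f,p,[],"pics/wrist5.png")
E
```

```text
time_s: 4.82
tcp_pos: [0.4954, -0.3179, 0.0309]
ee_rot: [-3.088, 0.572, 0.003]
wrist_force: [-0.8, 0.5, 3.5]
opening: 0.0194
0.019177524701643064 [-0.58281738  0.34106847  5.38826921] 4.8667
```

View pics/wrist5.png

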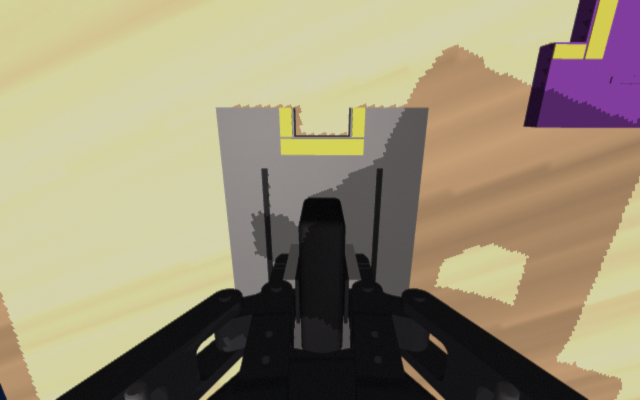

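```bash
python3 - <<'E'
from h import *
p=env.camera_params("wrist"); st=env.get_state(); M=R.from_rotvec(st["ee_rot"]).as_matrix()
a=ray(p,217,107.5,.01); b=ray(p,428,107.5,.01); m=(a+b)/2; d=a-b
yaw=np.arctan2(-d[0],d[1]); l=m-.08*np.array([np.cos(yaw),np.sin(yaw),0])
print(np.linalg.norm(d),yaw,l,"in tool",M.T@(l-[0,0,.01]-st["tcp_pos"]), "toolyaw",np.arctan2(M[1,0],M[0,0]))
nn=[ray(p,u,v,.01) for u,v in ((295,136),(350,136))]; print((nn[0]+nn[1])/2-.066*np.array([np.cos(yaw),np.sin(yaw),0]), np.linalg.norm(nn[0]-nn[1]))
B=np.array([.5614,-.0198]); q=-.391
for l0 in (np.array([.49545,-.31904]),):
    r=M.T@(np.r_[l0,0]-st["tcp_pos"]); print(r)
    c,sn=np.cos(q),np.sin(q); T=np.array([[c,sn,0],[sn,-c,0],[0,0,-1]])
    t=np.r_[B,.08]-T@r; print("tcp target",t,"units now->0.08+.06",(M.T@(t+[0,0,.04]-st["tcp_pos"])/.04).round(3),(R.from_matrix(M.T@T).as_rotvec(degrees=True)/5).round(2))
E
```

```text
0.10376312019767046 -0.36532801187289166 [ 0.49520316 -0.3181274   0.01      ] in tool [-7.96583558e-05  3.24232290e-04  3.08664551e-02] toolyaw -0.36607687110604176
[ 0.49546178 -0.3182569   0.01      ] 0.027844186307901097
[0.00047749 0.001088   0.03086492]
tcp target [ 0.5613732  -0.01861213  0.11086492] units now->0.08+.06 [-1.145 -7.578 -2.993] [-0.01  0.02  0.29]
```

```bash
python3 -m inch '[[[1,0,0,-0.4,0,0,0],[1,0,-0.2,-1.2,0,0,0],[1,-0.15,-1,-2,0,0,0],[1,-0.3,-2,-2.6,0,0,0],[1,-0.5,-3,-3,0,0,0],[1,-0.65,-4,-3,0,0,0],[1,-0.8,-5,-3,0,0,0.29],[1,-0.95,-6,-3,0,0,0.29],[1,-1.08,-6.9,-3,0,0,0.29],[1,-1.145,-7.4,-3,0,0,0.29]]]'
python3 -m inch '[[[1,0,0,0,0,0,0],[1,0,0,0,0,0,0]]]'
python3 - <<'E'
from h import *
p=env.camera_params("wrist"); f=env.grab_frame("wrist"); ps=env.camera_params("side"); g=env.grab_frame("side")
st=env.get_state(); M=R.from_rotvec(st["ee_rot"]).as_matrix()
B=(.5614,-.0198,-.391)
draw(f,p,[(w(*B,BOX["mouth"]),(0,0,255)),(w(*B,BOX["corners"]),(0,255,255))],"pics/wrist6.png"); draw(g,ps,[],"pics/side6.png",(50,250,230,490),3)
q=-.391; c,sn=np.cos(q),np.sin(q); T=np.array([[c,sn,0],[sn,-c,0],[0,0,-1]])
t=np.r_[B[:2],.111]
print(st["tcp_pos"],"down to seat",(M.T@(t-st["tcp_pos"])/.04).round(3),(R.from_matrix(M.T@T).as_rotvec(degrees=True)/5).round(2),st["opening"],st["wrist_force"],st["time_s"])
E
```

```text
time_s: 5.7
tcp_pos: [0.5586, -0.021, 0.1511]
ee_rot: [-3.08, 0.608, 0.004]
wrist_force: [-0.6, -0.6, -1.3]
opening: 0.0195
time_s: 5.87
tcp_pos: [0.5581, -0.0194, 0.1508]
ee_rot: [-3.081, 0.603, 0.005]
wrist_force: [-0.4, -0.1, -1.7]
opening: 0.0193
[ 0.55807013 -0.02169879  0.15079836] down to seat [ 0.062 -0.074  0.995] [-0.01  0.04  0.02] 0.0194054202291749 [ 0.07175231 -0.54384061 -1.29124902] 5.9667
```

View pics/wrist6.png

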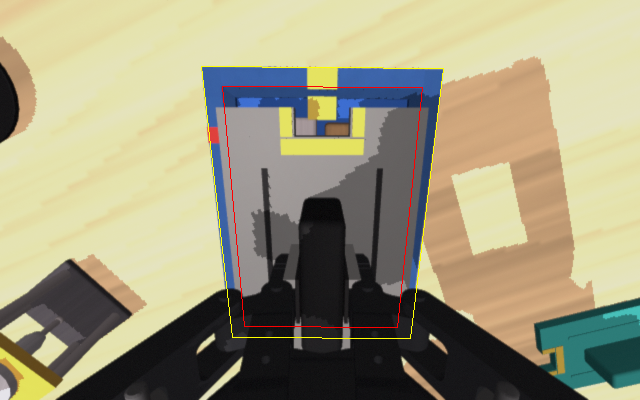

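View pics/side6.png

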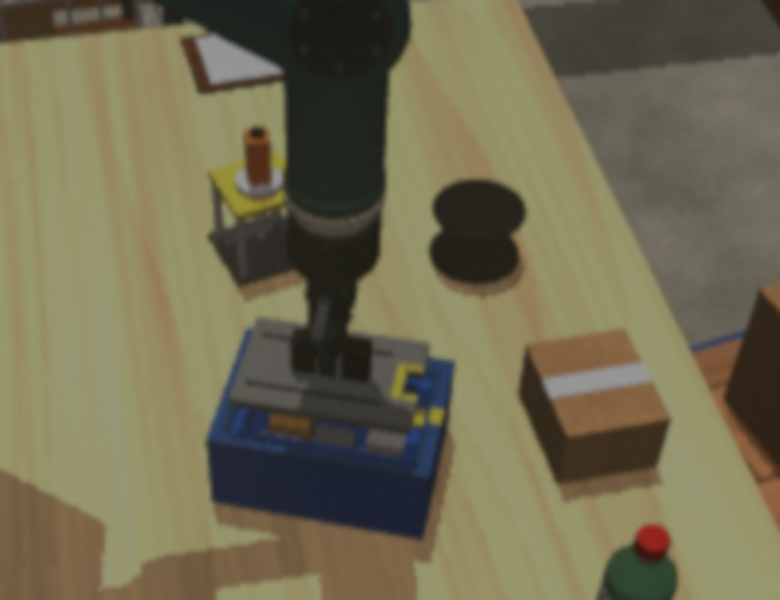

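```bash
python3 - <<'E'
from h import *
im=cv2.imread("pics/wrist6.png")
im=cv2.imread("pics/wrist6.png")
f=env.grab_frame("wrist"); cv2.imwrite("pics/crop7.png",cv2.resize(f[50:160,190:455,::-1],None,fx=3,fy=3,interpolation=cv2.INTER_NEAREST))
hsv=cv2.cvtColor(f,cv2.COLOR_RGB2HSV); 
# front edge row per column: first blue pixel
P=[]
for u in list(range(215,300,3))+list(range(345,430,3)):
    col=hsv[50:100,u]; m=(col[:,0]>100)&(col[:,0]<130)&(col[:,1]>110)
    if m.any(): P.append((u,50+m.argmax()))
P=np.array(P); k=np.polyfit(P[:,0],P[:,1],1); print(k,np.std(P[:,1]-np.polyval(k,P[:,0])))
Ts=[]
for i in range(3): env.camera_params("wrist")
E
```

```text
[8.30995419e-03 6.73759189e+01] 0.3571808868649805
```

View pics/crop7.png

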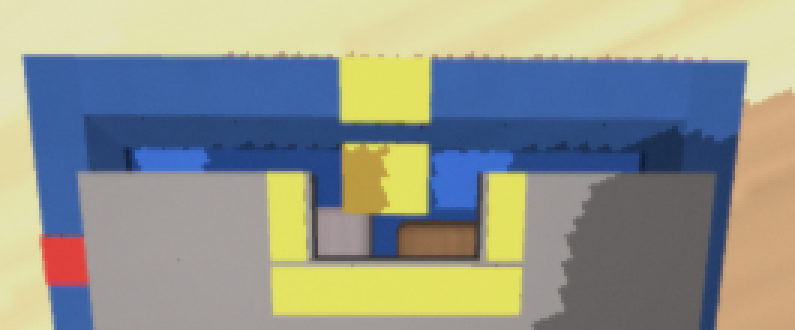

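```bash
python3 - <<'E'
from h import *
p=env.camera_params("wrist"); st=env.get_state(); M=R.from_rotvec(st["ee_rot"]).as_matrix(); t=st["tcp_pos"]; print(t)
def est(a,b,z,h):
    a=ray(p,*a,z);b=ray(p,*b,z); m=(a+b)/2; d=a-b; yaw=np.arctan2(-d[0],d[1]); c=m-h*np.array([np.cos(yaw),np.sin(yaw),0])
    return c,yaw,np.linalg.norm(d)
B,by,bl=est((198,68.3),(439,70.3),.09,.1)
L,ly,ll=est((215.8,107.2),(428.8,107),t[2]-.0209,.08)
print(B,by,bl); print(L,ly,ll)
d=M.T@(B-L)/.04; print("move lid by (units)",d[:2].round(3),"turn",np.degrees(-(by-ly))/5, "toolyaw",np.arctan2(M[1,0],M[0,0]))
# widths .144/.104
print("z to seat",(t[2]-.111)/.04)
E
```

```text
[ 0.55811678 -0.02215282  0.15082457]
[ 0.56077914 -0.02020363  0.09      ] -0.3975244369878276 0.14437462808053175
[ 0.55807254 -0.02238337  0.12992457] -0.38885984392388395 0.10466426023458263
move lid by (units) [ 0.045 -0.075] turn 0.09928892275245929 toolyaw -0.39042030986467186
z to seat 0.9956141713932675
```

```bash
python3 -m inch '[[[1,0.055,-0.075,0.2,0,0,0.05],[1,0.055,-0.075,0.4,0,0,0.05],[1,0.055,-0.075,0.6,0,0,0.05],[1,0.055,-0.075,0.75,0,0,0.05],[1,0.055,-0.075,0.85,0,0,0.05],[1,0.055,-0.075,0.92,0,0,0.05],[1,0.055,-0.075,0.97,0,0,0.05],[1,0.055,-0.075,1.0,0,0,0.05]]]'
python3 - <<'E'
from h import *
p=env.camera_params("wrist"); f=env.grab_frame("wrist"); st=env.get_state(); print(st["tcp_pos"],st["wrist_force"],st["moment"],st["opening"],st["time_s"])
cv2.imwrite("pics/crop8.png",cv2.resize(f[50:250,190:455,::-1],None,fx=3,fy=3,interpolation=cv2.INTER_NEAREST))
E
```

```text
time_s: 6.68
tcp_pos: [0.5611, -0.0201, 0.1108]
ee_rot: [-3.079, 0.616, 0.005]
wrist_force: [-4.5, 0.4, 9.5]
opening: 0.0193
[ 0.56116649 -0.02014822  0.11099168] [-0.04978222 -0.29499429 -1.77757141] [-0.02180945  0.01765814  0.01608667] 0.01911544843692918 6.7333
```

View pics/crop8.png

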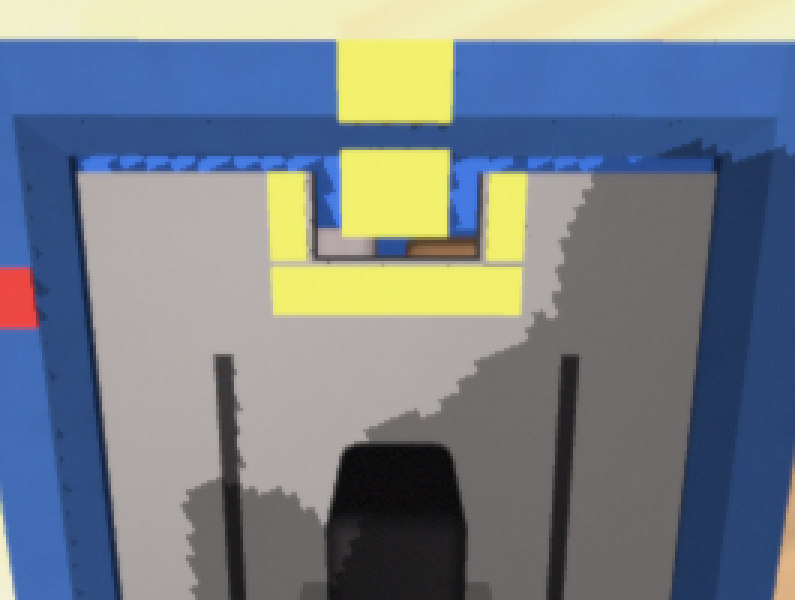

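The key sits inside the notch (crop 395,190) and the lid is within the rim. Releasing and backing up.

```bash
python3 -m inch '[[[-1,0,0,0,0,0,0],[-1,0,0,0,0,0,0],[-1,0,0,0,0,0,0],[-1,0,0,0,0,0,0],[-1,0,0,0,0,0,0],[-1,0,0,-0.6,0,0,0],[-1,0,0,-1.4,0,0,0],[-1,0,0,-2.2,0,0,0],[-1,0,0,-3,0,0,0],[-1,0,0,-3.5,0,0,0]]]'
python3 - <<'E'
from h import *
p=env.camera_params("wrist"); f=env.grab_frame("wrist"); st=env.get_state(); print(st["tcp_pos"],st["wrist_force"],st["opening"],st["time_s"])
B=(.5614,-.0198,-.391)
draw(f,p,[(w(*B,BOX["corners"]),(0,255,255)),(w(*B,LID,.08),(0,255,0))],"pics/wrist9.png")
tips("wrist",["stand_hole","gauge","gauge_tip","seam_start","seam_end"])
E
```

```text
time_s: 7.57
tcp_pos: [0.5627, -0.0206, 0.2545]
ee_rot: [-3.079, 0.616, -0.002]
wrist_force: [0.5, 0.6, -0.4]
opening: 0.0852
[ 0.56463399 -0.02092791  0.25770076] [1.47004557 0.10104741 2.32514766] 0.08555673540664122 7.6167
wrist stand_hole []
wrist gauge [([304, 88], 0.76)]
wrist gauge_tip [([269, 125], 0.43)]
wrist seam_start [([243, 273], 0.57), ([104, 64], 0.52)]
wrist seam_end [([132, 268], 0.59)]
```

View pics/wrist9.png

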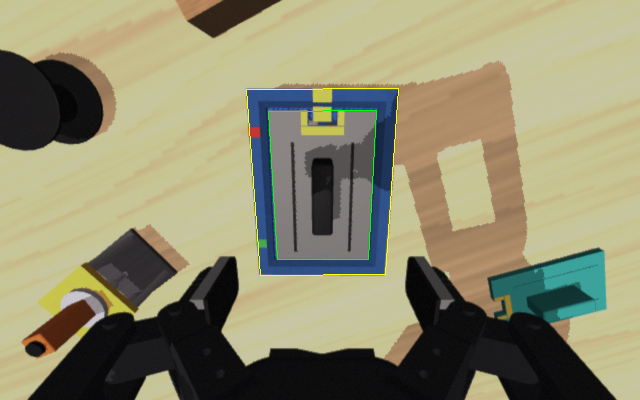

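```bash
python3 -m inch '[[[-1,-0.4,-0.8,-0.3,0,0,0],[-1,-0.9,-1.7,-0.7,0,0,0],[-1,-1.3,-2.6,-1.1,0,0,0],[-1,-1.8,-3.5,-1.1,0,0,0],[-1,-2.2,-4.4,-1.1,0,0,0],[-1,-2.7,-5.3,-1.1,0,0,0],[-1,-3.1,-6.1,-1.1,0,0,0],[-1,-3.4,-6.7,-1.1,0,0,0],[-1,-3.58,-6.99,-1.1,0,0,0],[-1,-3.58,-6.99,-1.1,0,0,0]]]'
python3 - <<'E'
from h import *
p=env.camera_params("wrist"); f=env.grab_frame("wrist"); st=env.get_state(); print(st["tcp_pos"],st["joint_positions"].round(2),st["time_s"]); print(p["cam_to_world"].round(3))
draw(f,p,[],"pics/wrist10.png")
tips("wrist",["stand_hole","gauge"])
E
```

```text
time_s: 8.7
tcp_pos: [0.5348, 0.2952, 0.2928]
ee_rot: [-3.081, 0.611, 0.013]
wrist_force: [-0.0, -0.6, 0.0]
opening: 0.0854
[0.53518265 0.2932459  0.29300559] [0.39 0.34 1.42 0.   1.39 2.35] 8.75
[[-0.381  0.878  0.29   0.609]
 [-0.925 -0.362 -0.119  0.265]
 [ 0.    -0.313  0.95   0.422]
 [ 0.     0.     0.     1.   ]]
wrist stand_hole []
wrist gauge []
```

View pics/wrist10.png

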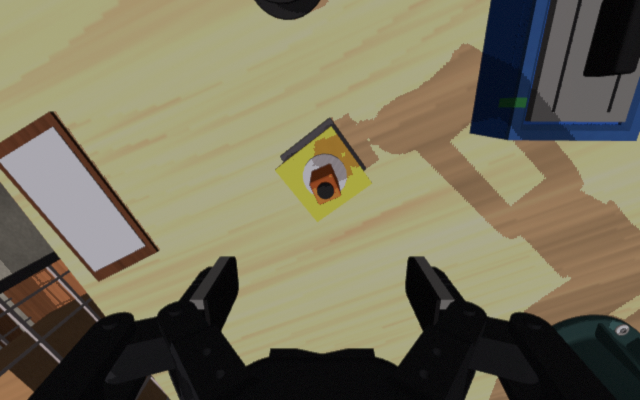

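```bash
python3 - <<'E'
from h import *
f=env.grab_frame("wrist"); cv2.imwrite("pics/crop11.png",cv2.resize(f[110:230,265:385,::-1],None,fx=5,fy=5,interpolation=cv2.INTER_NEAREST))
E
```

```text
(no output)
```

View pics/crop11.png

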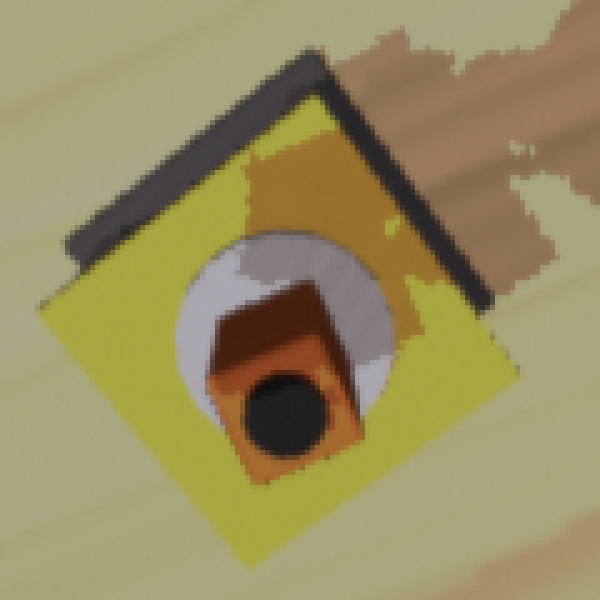

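```bash
python3 - <<'E'
from h import *
p=env.camera_params("wrist"); st=env.get_state(); M=R.from_rotvec(st["ee_rot"]).as_matrix(); t=st["tcp_pos"]
px=lambda L:np.array(L)/5+[265,110]-.4
H=np.array([ray(p,*c,.157) for c in px([(205,380),(322,332),(363,437),(260,487)])])
D=np.array([ray(p,*c,.095) for c in px([(38,310),(318,95),(520,376),(250,567)])])
col=ray(p,*px([(285,340)])[0],.101); cap=ray(p,*px([(287,416)])[0],.16)
for n,A in (("H",H),("D",D)):
    e=np.roll(A,-1,0)-A; an=np.degrees(np.arctan2(e[:,1],e[:,0]))%90
    print(n,A.mean(0),np.linalg.norm(e[:,:2],axis=1).round(4),an.round(1))
print(col,cap, "tool yaw",np.degrees(np.arctan2(M[1,0],M[0,0])), "tcp",t)
E
```

```text
H [0.53930101 0.28929845 0.157     ] [0.0239 0.0221 0.0222 0.0237] [ 0.2 88.7  4.5  3. ]
D [0.5381727  0.29108717 0.095     ] [0.0799 0.0794 0.0793 0.0798] [14.2 14.1 14.5 14.5]
[0.53986674 0.28951342 0.101     ] [0.53900265 0.28953044 0.16      ] tool yaw -22.67917663023587 tcp [0.53604978 0.29114143 0.29394656]
```

```bash
python3 -m inch '[[[-1,0.09,0.01,0.5,0,0,-1.3],[-1,0.09,0.01,1,0,0,-2.6],[-1,0.09,0.01,1.5,0,0,-3.9],[-1,0.09,0.01,2,0,0,-4.75],[-1,0.09,0.01,2.3,0,0,-4.75],[-1,0.09,0.01,2.3,0,0,-4.75]]]'
python3 - <<'E'
from h import *
p=env.camera_params("wrist"); f=env.grab_frame("wrist"); 
draw(f,p,[],"pics/wrist12.png")
st=env.get_state(); M=R.from_rotvec(st["ee_rot"]).as_matrix()
q=np.radians(1.5); c,sn=np.cos(q),np.sin(q); T=np.array([[c,sn,0],[sn,-c,0],[0,0,-1]])
print(st["tcp_pos"],(M.T@(np.array([.5393,.2894,.132])-st["tcp_pos"])/.04).round(3),(R.from_matrix(M.T@T).as_rotvec(degrees=True)/5).round(2))
E
```

```text
time_s: 9.4
tcp_pos: [0.537, 0.287, 0.1989]
ee_rot: [3.14, 0.026, -0.018]
wrist_force: [-0.8, -0.5, -0.1]
opening: 0.0854
[0.53795886 0.28756575 0.20057627] [ 0.05  -0.045  1.714] [-0.    0.11 -0.11]
```

View pics/wrist12.png

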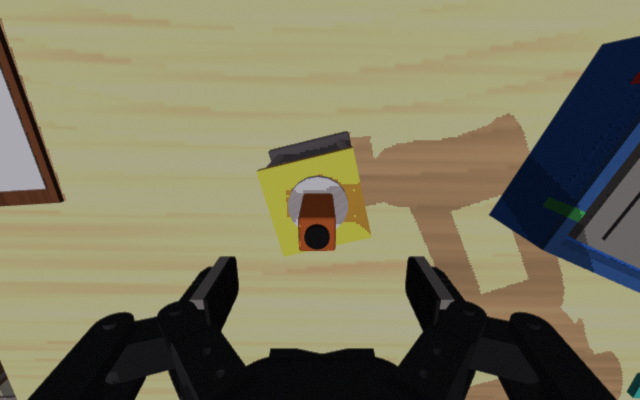

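```bash
python3 -m inch '[[[-1,0.05,-0.045,0.5,0,0,0],[-1,0.05,-0.045,1,0,0,0],[-1,0.05,-0.045,1.4,0,0,0],[-1,0.05,-0.045,1.7,0,0,0],[-1,0.05,-0.045,1.7,0,0,0],[1,0.05,-0.045,1.7,0,0,0],[1,0.05,-0.045,1.7,0,0,0],[1,0.05,-0.045,1.7,0,0,0],[1,0.05,-0.045,1.7,0,0,0],[1,0.05,-0.045,1.7,0,0,0]]]' 60
python3 - <<'E'
from h import *
p=env.camera_params("wrist"); f=env.grab_frame("wrist"); g=env.grab_frame("scene")
draw(f,p,[],"pics/wrist13.png"); draw(g,env.camera_params("scene"),[],"pics/scene13.png",(60,220,280,480),4)
st=env.get_state(); print(st["tcp_pos"],st["ee_rot"],st["opening"],st["wrist_force"],st["time_s"])
E
```

```text
time_s: 10.28
tcp_pos: [0.5398, 0.2896, 0.1335]
ee_rot: [-3.141, -0.026, 0.012]
wrist_force: [0.5, -0.2, 0.1]
opening: 0.0257
[0.53982064 0.2896653  0.13351612] [-3.14090636 -0.02575282  0.01240425] 0.02354951797895246 [-0.39015923 -0.52245406  5.2908282 ] 10.3833
```

View pics/wrist13.png

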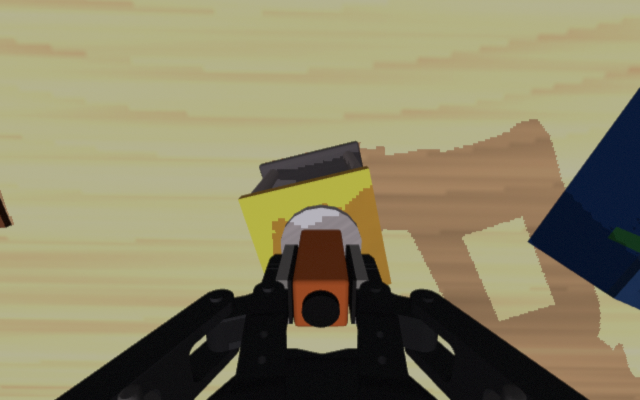

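View pics/scene13.png

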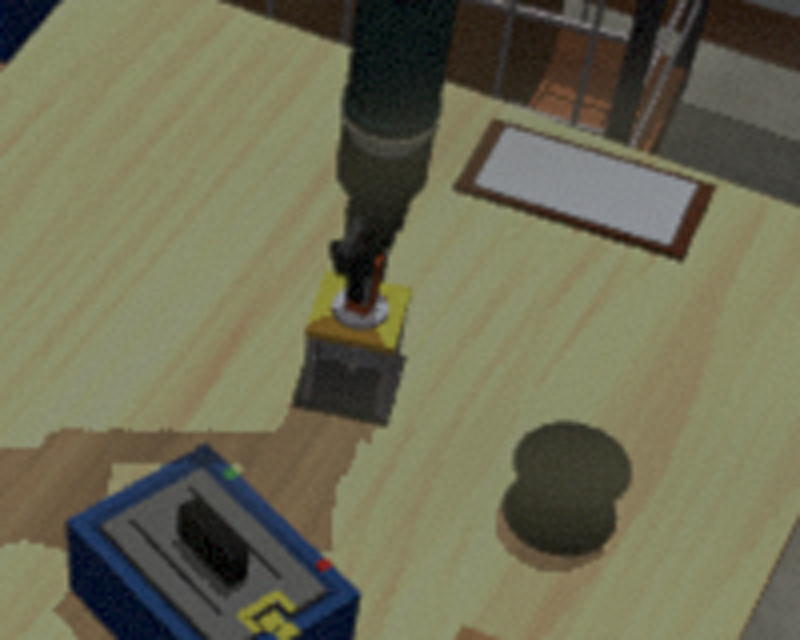

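```bash
cat >> h.py <<'E'
def avg(n=6):
    P=[];Q=[];F=[]
    for i in range(n):
        env.grab_frame("wrist"); s=env.get_state(); P.append(s["tcp_pos"]);Q.append(s["ee_rot"]);F.append(s["wrist_force"])
    P=np.array(P); return P.mean(0),R.from_rotvec(Q).mean(),P.std(0),np.mean(F,0),s
BOXQ=(.5614,-.0198,-.391)
START=w(*BOXQ,[-.06,.0555,.09])[0]; END=w(*BOXQ,[.06,.0555,.09])[0]
E
python3 - <<'E'
from h import *
p=env.camera_params("wrist"); cap=ray(p,320,308,.159)
P,Q,sd,F,s=avg(6); print(P,Q.as_rotvec(),sd,F,s["opening"],s["time_s"]); M=Q.as_matrix()
print("cap in tool",M.T@(cap-P)); print(START,END)
print("to start, tip z .11",(M.T@(np.r_[START[:2],P[2]+.085]-P)/.04).round(3), "tilt",M[:,2])
E
```

```text
[0.5398138  0.28967736 0.13349248] [-3.14095994 -0.02581172  0.01249692] [1.46378964e-05 1.79599565e-05 7.69163686e-06] [-0.9550484   0.25223913  5.64089841] 0.023783696461064138 10.6833
cap in tool [-0.00152709 -0.00052623 -0.02549589]
[0.52708007 0.05437811 0.09      ] [0.63802348 0.00864454 0.09      ]
to start, tip z .11 [-0.432  5.875 -2.125] tilt [-7.96084691e-03  4.36391576e-04 -9.99968217e-01]
```

```bash
python3 -m inch '[[[1,0,0,-0.5,0,0,0],[1,0,0,-1.2,0,0,0],[1,0,0,-1.9,0,0,0],[1,0,0.1,-2.5,0,0,0],[1,-0.03,0.6,-2.6,0,0,0],[1,-0.1,1.4,-2.6,0,0,0],[1,-0.15,2.2,-2.6,0,0,0],[1,-0.2,3,-2.6,0,0,0],[1,-0.26,3.7,-2.6,0,0,0],[1,-0.32,4.4,-2.6,0,0,0]]]'
python3 -m inch '[[[1,-0.04,0.5,0,0,0,0],[1,-0.07,1,0,0,0,0],[1,-0.1,1.3,0,0,0,0],[1,-0.1,1.45,0,0,0,0],[1,-0.1,1.45,0,0,0,0],[1,-0.1,1.45,0,0,0,0]]]'
python3 - <<'E'
from h import *
P,Q,sd,F,s=avg(4); M=Q.as_matrix(); print(P,Q.as_rotvec(),F,s["opening"],s["time_s"],M[:,2])
t=START+[.001,0,.1135]; print((M.T@(t-P)/.04).round(3))
for n,c in (("scene",(140,240,280,400)),("side",(110,230,270,400)),("wrist",None)):
    g=env.grab_frame(n); pp=env.camera_params(n)
    draw(g,pp,[(np.array([START,END]),(0,255,255))],f"pics/{n}14.png",c,5 if c else 1)
E
```

```text
time_s: 11.52
tcp_pos: [0.5299, 0.112, 0.2371]
ee_rot: [-3.141, -0.026, 0.014]
wrist_force: [0.3, 0.1, -2.4]
opening: 0.0235
time_s: 12.02
tcp_pos: [0.527, 0.0545, 0.2371]
ee_rot: [-3.14, -0.025, 0.014]
wrist_force: [-0.2, 0.4, -1.3]
opening: 0.0234
[0.52698337 0.05491348 0.23709309] [-3.14064476 -0.02723498  0.0138984 ] [-0.06249812  0.31636166 -0.87987749] 0.023693207499065453 12.2167 [-8.85675238e-03  7.22274114e-04 -9.99960517e-01]
[0.035 0.015 0.84 ]
```

View pics/scene14.png

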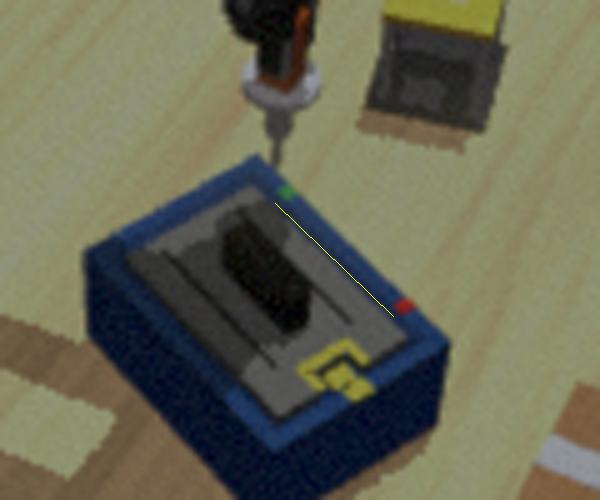

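View pics/side14.png

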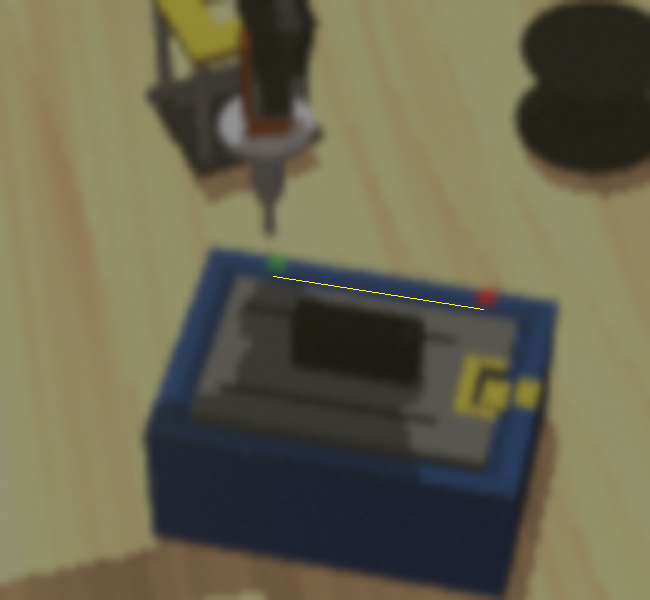

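View pics/wrist14.png

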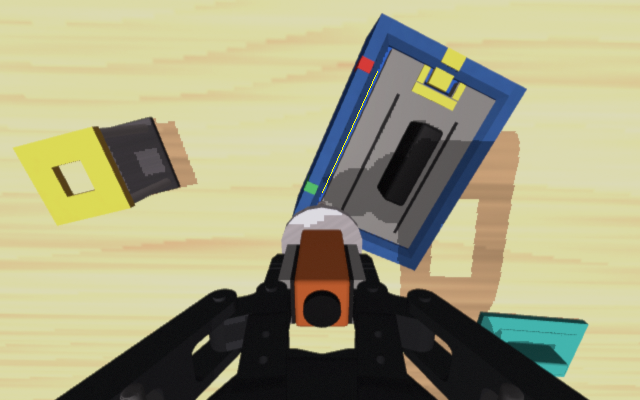

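```bash
python3 - <<'E'
from h import *
tip=np.array([.526,.0549,.1236])
for n in ("scene","side"):
    print(n,proj(env.camera_params(n),tip))
print("seen scene",276/5+280,165/5+140,"side",268/5+270,235/5+110)
f=env.grab_frame("wrist"); p=env.camera_params("wrist")
draw(f,p,[(w(*BOXQ,LID,.08),(0,255,0)),(w(*BOXQ,BOX["mouth"]),(0,0,255)),(w(*BOXQ,BOX["corners"]),(0,255,255))],"pics/wrist15.png",(5,215,285,535),3)
cv2.imwrite("pics/wrist15b.png",cv2.resize(f[5:215,285:535,::-1],None,fx=3,fy=3,interpolation=cv2.INTER_NEAREST)[:600])
E
```

```text
scene [[334.72743967 172.95768432]]
side [[323.37870987 156.08097832]]
seen scene 335.2 173.0 side 323.6 157.0
```

View pics/wrist15.png

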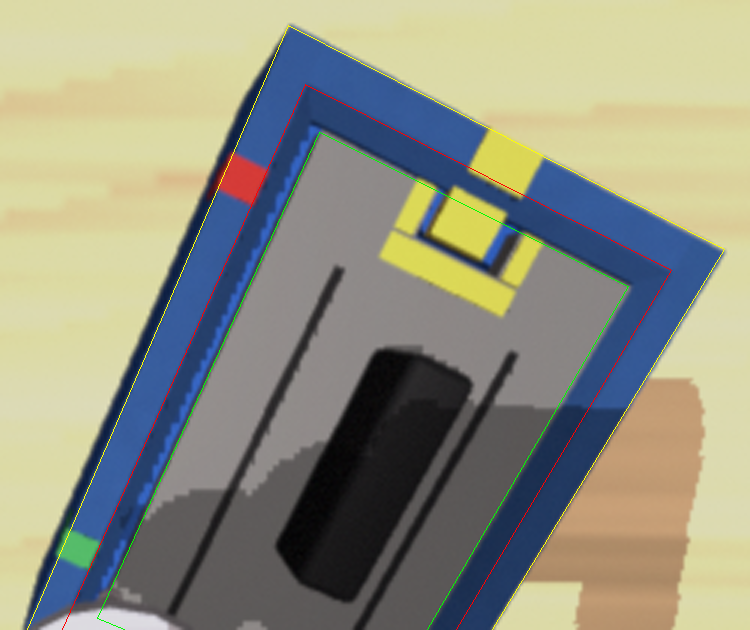

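View pics/wrist15b.png

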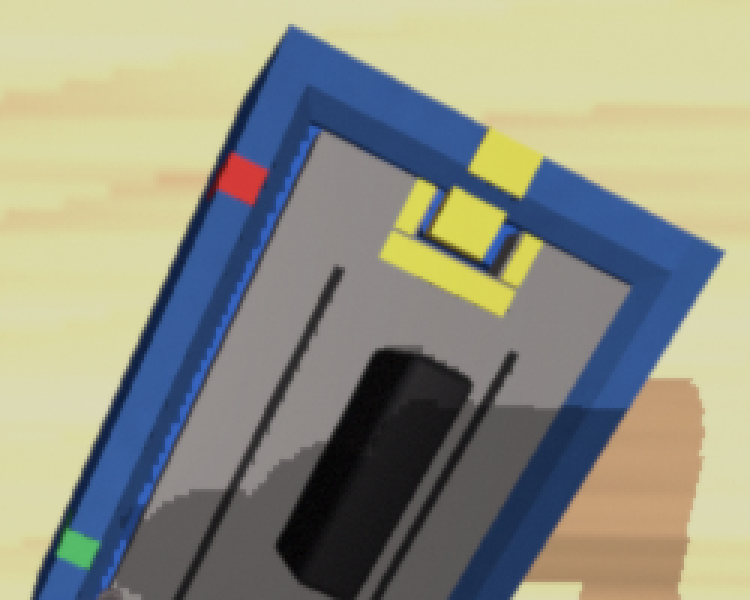

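```bash
python3 -m inch '[[[1,0.035,0.015,0.3,0,0,0],[1,0.035,0.015,0.6,0,0,0],[1,0.035,0.015,0.8,0,0,0],[1,0.035,0.015,0.9,0,0,0],[1,0.035,0.015,0.97,0,0,0],[1,0.035,0.015,1.02,0,0,0],[1,0.035,0.015,1.04,0,0,0],[1,0.035,0.015,1.04,0,0,0]]]'
python3 - <<'E'
from h import *
P,Q,sd,F,s=avg(4); M=Q.as_matrix(); print(P,F,s["opening"],s["time_s"],M[:,2])
T0=START+[.001,0,.0870+.1135-.005]
print("err at start",(M.T@(T0-P)/.04).round(3))
d=w(0,0,BOXQ[2],[1,0,0])[0]
print("unit stroke dir in tool (per 120mm)",(M.T@(d*.12)/.04).round(3))
for n,c in (("scene",(140,240,280,400)),("side",(110,230,270,400))):
    g=env.grab_frame(n); pp=env.camera_params(n); draw(g,pp,[],f"pics/{n}16.png",c,5)
E
```

```text
time_s: 13.08
tcp_pos: [0.5279, 0.054, 0.1957]
ee_rot: [-3.141, -0.027, 0.014]
wrist_force: [-1.1, 0.4, 0.1]
opening: 0.0236
[0.5279603  0.05391882 0.19586182] [-1.16396821  0.08660645  0.70890855] 0.02379540514882897 13.2833 [-8.66023592e-03  3.72904024e-04 -9.99962430e-01]
err at start [-0.016 -0.013 -2.241]
unit stroke dir in tool (per 120mm) [ 2.753  1.191 -0.024]
```

View pics/scene16.png

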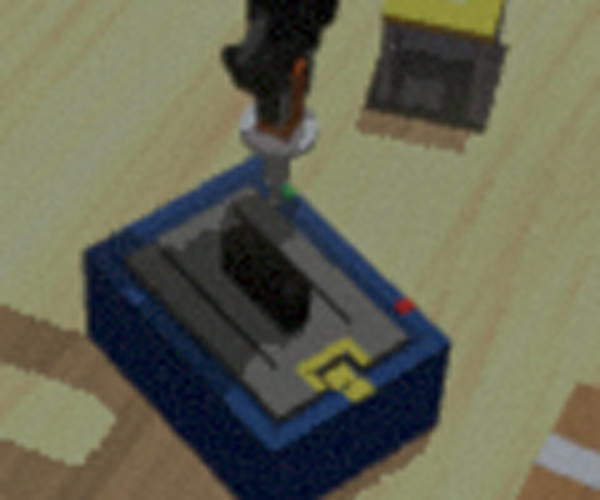

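View pics/side16.png

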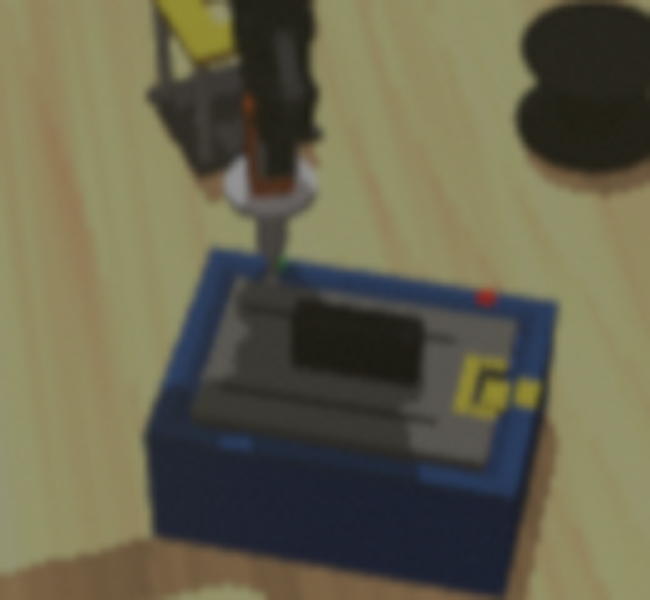

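```bash
python3 -m inch '[[[1,-0.01,-0.01,0.03,0,0,0],[1,-0.016,-0.013,0.06,0,0,0],[1,-0.016,-0.013,0.07,0,0,0],[1,-0.016,-0.013,0.07,0,0,0]]]'
python3 - <<'E'
from h import *
P,Q,sd,F,s=avg(6); print(P,F,s["moment"],s["time_s"],(w(-BOXQ[0],-BOXQ[1],0,P)[0][:2]@np.array([[.9245,.3811],[-.3811,.9245]])))
E
```

```text
time_s: 13.72
tcp_pos: [0.5276, 0.0542, 0.193]
ee_rot: [-3.141, -0.027, 0.013]
wrist_force: [0.3, -1.3, 1.1]
opening: 0.0234
[0.52759541 0.05425359 0.19306682] [-0.49253803 -1.27883015  1.27939138] [-0.21875946  0.04163815 -0.02247006] 14.0167 [-0.05947416  0.05557961]
```

```bash
python3 -m inch '[[[1,0.05,0.035,0,0,0,0],[1,0.11,0.06,0,0,0,0],[1,0.17,0.085,0,0,0,0],[1,0.225,0.11,0,0,0,0],[1,0.28,0.135,0,0,0,0],[1,0.34,0.16,0,0,0,0],[1,0.40,0.185,0,0,0,0],[1,0.455,0.21,0,0,0,0],[1,0.51,0.233,-0.005,0,0,0],[1,0.57,0.258,-0.005,0,0,0]]]'
cat > st.py <<'E'
from h import *
s=env.get_state(); P=s["tcp_pos"]; M=R.from_rotvec(s["ee_rot"]).as_matrix()
b=(P[:2]-np.array(BOXQ[:2]))@np.array([[.9245,.3811],[-.3811,.9245]]).T if 0 else None
c,sn=np.cos(BOXQ[2]),np.sin(BOXQ[2]); d=P[:2]-np.array(BOXQ[:2]); bx=c*d[0]+sn*d[1]; by=-sn*d[0]+c*d[1]
F=s["wrist_force"]; print("along",round(bx+.06,4),"across",round(by-.0555,4),"z",P[2].round(4),"F box",round(c*F[0]+sn*F[1],2),round(-sn*F[0]+c*F[1],2),F[2].round(2),"t",s["time_s"],s["opening"].round(4))
E=lambda a:np.r_[w(*BOXQ,[-.06+a,.0551,0])[0][:2],.1932]
for a in (.025,.05,.075,.1,.121): print(a,(M.T@(E(a)-P)/.04).round(3))
E
python3 st.py
```

```text
time_s: 14.85
tcp_pos: [0.5508, 0.0441, 0.1931]
ee_rot: [3.141, 0.027, -0.013]
wrist_force: [-2.9, -2.2, 0.1]
opening: 0.0236Traceback (most recent call last):
  File "st.py", line 5, in <module>
    F=s["wrist_force"]; print("along",round(bx+.06,4),"across",round(by-.0555,4),"z",P[2].round(4),"F box",round(c*F[0]+sn*F[1],2),round(-sn*F[0]+c*F[1],2),F[2].round(2),"t",s["time_s"],s["opening"].round(4))
                                                                                                                                                                                          ^^^^^^^^^^^^^^^^^^
AttributeError: 'float' object has no attribute 'round'
```

```bash
sed -i 's/s\["opening"\].round(4)/s["opening"]/' st.py; python3 st.py
```

```text
along 0.0258 across -0.0005 z 0.1931 F box -1.86 -3.12 0.14 t 14.85 0.023606265144111033
0.025 [-0.019 -0.01  -0.002]
0.05 [ 0.555  0.238 -0.007]
0.075 [ 1.129  0.486 -0.012]
0.1 [ 1.702  0.734 -0.016]
0.121 [ 2.184  0.943 -0.02 ]
```

```bash
python3 - <<'E'
from h import *
for i in range(4):
    env.grab_frame("side"); s=env.get_state(); print(s["tcp_pos"].round(4),s["wrist_force"].round(2),s["moment"].round(3))
draw(env.grab_frame("side"),env.camera_params("side"),[],"pics/side17.png",(110,230,270,400),5)
E
python3 st.py
```

```text
[0.5516 0.0438 0.1932] [-0.51 -2.39  0.31] [-0.685  0.391 -0.042]
[0.5517 0.0438 0.1933] [-2.3  -2.56  0.61] [-0.806  0.265  0.049]
[0.5518 0.0438 0.1934] [-1.18 -3.31  0.64] [-0.849  0.209 -0.032]
[0.5517 0.0438 0.1934] [-0.27 -3.93  1.27] [-0.959  0.139  0.008]
along 0.0267 across -0.0004 z 0.1935 F box 1.41 -3.28 1.76 t 15.1 0.023557262252726203
0.025 [-0.04  -0.017  0.007]
0.05 [0.534 0.232 0.004]
0.075 [1.107e+00 4.800e-01 1.000e-03]
0.1 [ 1.681  0.728 -0.002]
0.121 [ 2.163  0.936 -0.005]
```

View pics/side17.png

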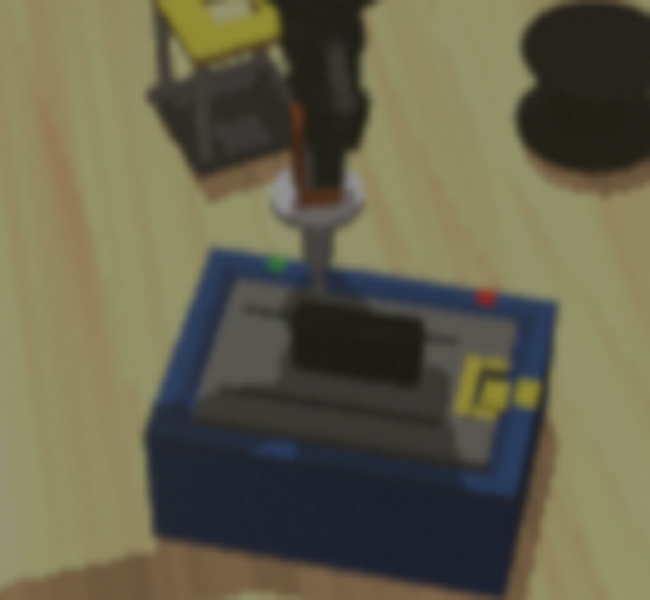

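```bash
python3 -m inch '[[[1,0.045,0.04,0.01,0,0,0],[1,0.10,0.07,0.01,0,0,0],[1,0.155,0.095,0.015,0,0,0],[1,0.21,0.12,0.015,0,0,0],[1,0.27,0.145,0.015,0,0,0],[1,0.325,0.17,0.015,0,0,0],[1,0.38,0.193,0.015,0,0,0],[1,0.44,0.217,0.015,0,0,0],[1,0.495,0.242,0.015,0,0,0],[1,0.55,0.267,0.015,0,0,0]]]'; python3 st.py
```

```text
time_s: 15.93
tcp_pos: [0.574, 0.0334, 0.1927]
ee_rot: [3.141, 0.027, -0.009]
wrist_force: [-3.3, -0.8, 0.6]
opening: 0.0233
along 0.0514 across -0.0015 z 0.1927 F box -2.7 -2.02 0.63 t 15.9333 0.02325143484024321
0.025 [-0.595 -0.287 -0.009]
0.05 [-0.021 -0.039 -0.012]
0.075 [ 0.553  0.209 -0.015]
0.1 [ 1.126  0.457 -0.018]
0.121 [ 1.608  0.666 -0.021]
```

```bash
python3 -m inch '[[[1,0.055,0.023,0,0,0,0],[1,0.11,0.046,0,0,0,0],[1,0.165,0.07,0,0,0,0],[1,0.22,0.093,0,0,0,0],[1,0.275,0.116,0,0,0,0],[1,0.33,0.14,0,0,0,0],[1,0.385,0.163,0,0,0,0],[1,0.44,0.186,0,0,0,0],[1,0.495,0.21,0,0,0,0],[1,0.55,0.232,0,0,0,0]]]'; python3 st.py
```

```text
time_s: 16.77
tcp_pos: [0.5964, 0.0244, 0.1926]
ee_rot: [3.141, 0.027, -0.009]
wrist_force: [-2.7, -0.7, 0.9]
opening: 0.0232
along 0.0756 across -0.0013 z 0.1926 F box -2.19 -1.63 0.93 t 16.7667 0.023187669180043467
0.025 [-1.151 -0.523 -0.009]
0.05 [-0.577 -0.275 -0.012]
0.075 [-0.004 -0.026 -0.015]
0.1 [ 0.57   0.222 -0.018]
0.121 [ 1.052  0.43  -0.021]
```

```bash
python3 -m inch '[[[1,0.055,0.024,0,0,0,0],[1,0.11,0.048,0,0,0,0],[1,0.165,0.072,0,0,0,0],[1,0.22,0.096,0,0,0,0],[1,0.275,0.12,0,0,0,0],[1,0.33,0.144,0,0,0,0],[1,0.39,0.168,0,0,0,0],[1,0.445,0.192,0,0,0,0],[1,0.5,0.216,0,0,0,0],[1,0.56,0.24,0,0,0,0]]]'; python3 st.py
```

```text
time_s: 17.6
tcp_pos: [0.6192, 0.015, 0.1925]
ee_rot: [3.141, 0.027, -0.009]
wrist_force: [-2.5, -1.8, 1.7]
opening: 0.0234
along 0.1001 across -0.0013 z 0.1925 F box -1.61 -2.58 1.69 t 17.6 0.023368825350127326
0.025 [-1.715 -0.767 -0.009]
0.05 [-1.142 -0.518 -0.012]
0.075 [-0.568 -0.27  -0.015]
0.1 [ 0.006 -0.022 -0.019]
0.121 [ 0.487  0.186 -0.021]
```

```bash
python3 -m inch '[[[1,0.055,0.024,0,0,0,0],[1,0.11,0.048,0,0,0,0],[1,0.165,0.072,0,0,0,0],[1,0.22,0.096,0,0,0,0],[1,0.275,0.12,0,0,0,0],[1,0.33,0.144,0,0,0,0],[1,0.39,0.168,0,0,0,0],[1,0.445,0.19,0,0,0,0],[1,0.49,0.207,0,0,0,0],[1,0.49,0.207,0,0,0,0]]]'; python3 st.py
python3 - <<'E'
from h import *
for n,c in (("scene",(140,240,280,400)),("side",(110,230,270,400))):
    g=env.grab_frame(n); pp=env.camera_params(n); draw(g,pp,[],f"pics/{n}18.png",c,5)
s=env.get_state(); print(s["wrist_force"])
E
```

```text
time_s: 18.43
tcp_pos: [0.6398, 0.0066, 0.1925]
ee_rot: [3.14, 0.027, -0.007]
wrist_force: [-2.0, -1.8, 1.7]
opening: 0.0232
along 0.1224 across -0.0012 z 0.1925 F box -1.17 -2.39 1.71 t 18.4333 0.02317812969725308
0.025 [-2.228 -0.985 -0.008]
0.05 [-1.655 -0.737 -0.011]
0.075 [-1.081 -0.489 -0.013]
0.1 [-0.507 -0.241 -0.015]
0.121 [-0.026 -0.032 -0.017]
[-0.49504268 -2.94865836  2.16039338]
```

View pics/scene18.png

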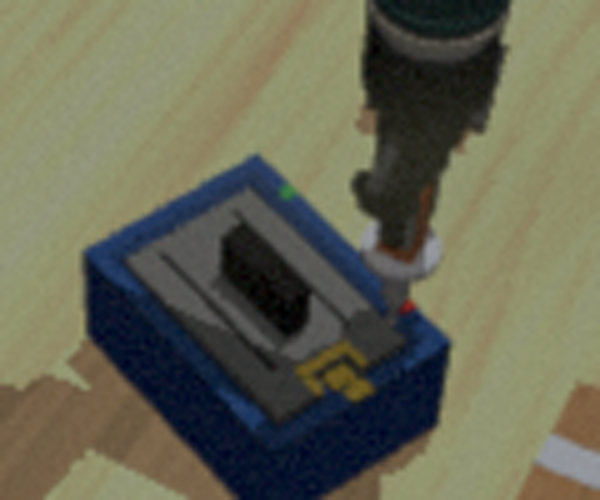

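View pics/side18.png

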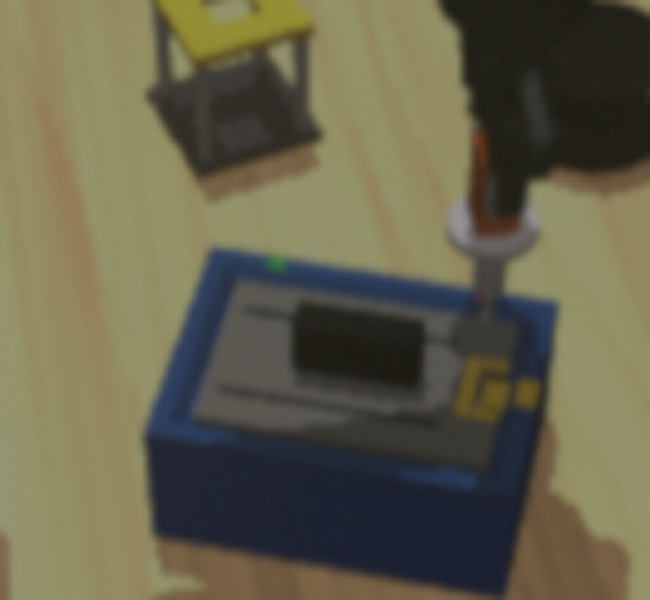

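```bash
python3 -m inch '[[[1,0,0,-0.2,0,0,0],[1,0,0,-0.5,0,0,0],[1,0,0,-0.9,0,0,0],[1,0,0,-1.12,0,0,0],[1,0,0,-1.12,0,0,0]]]'; python3 - <<'E'
from h import *
s=env.get_state(); P=s["tcp_pos"]; M=R.from_rotvec(s["ee_rot"]).as_matrix(); print(M[:,2].round(4),P,s["wrist_force"])
print((M.T@(np.array([.5393,.2903,.240])-P)/.04).round(3), np.degrees(np.arctan2(M[1,0],M[0,0])))
E
```

```text
time_s: 18.95
tcp_pos: [0.6421, 0.007, 0.2409]
ee_rot: [3.14, 0.027, 0.003]
wrist_force: [0.1, -0.3, -1.2]
opening: 0.0235
[ 0.002  -0.0017 -1.    ] [0.64209589 0.00703285 0.2408673 ] [ 0.10968493 -0.34984819 -1.15882531]
[-2.446e+00 -7.125e+00  5.000e-03] 1.0005939551490846
```

```bash
python3 -m inch '[[[1,-0.15,-0.4,0,0,0,0],[1,-0.4,-1.2,0,0,0,0],[1,-0.7,-2,0,0,0,0],[1,-1,-2.9,0,0,0,0],[1,-1.3,-3.8,0,0,0,0],[1,-1.6,-4.7,0,0,0,0],[1,-1.95,-5.6,0,0,0,0],[1,-2.2,-6.4,0,0,0,0],[1,-2.4,-6.9,0,0,0,0],[1,-2.45,-7.12,0,0,0,0]]]'
python3 - <<'E'
from h import *
P,Q,sd,F,s=avg(5); M=Q.as_matrix(); print(P,M[:,2].round(4),F,s["time_s"])
print((M.T@(np.array([.5393,.2903,.1335])-P)/.04).round(3))
for n,c in (("scene",(70,190,300,440)),("side",(50,170,240,380))):
    g=env.grab_frame(n); pp=env.camera_params(n); h=np.array([[P[0]-.001,P[1],P[2]-.1135],[P[0]-.001,P[1],.095]]); draw(g,pp,[(h,(0,0,255))],f"pics/{n}19.png",c,5)
draw(env.grab_frame("wrist"),env.camera_params("wrist"),[],"pics/wrist19.png")
E
```

```text
time_s: 19.78
tcp_pos: [0.5363, 0.2937, 0.2397]
ee_rot: [3.141, 0.032, 0.0]
wrist_force: [-0.4, -1.0, -2.1]
opening: 0.0233
[0.53845466 0.29092017 0.2398816 ] [ 0.0016 -0.0017 -1.    ] [ 0.26723086 -0.28321212 -1.34270405] 20.0333
[0.017 0.011 2.66 ]
```

View pics/scene19.png

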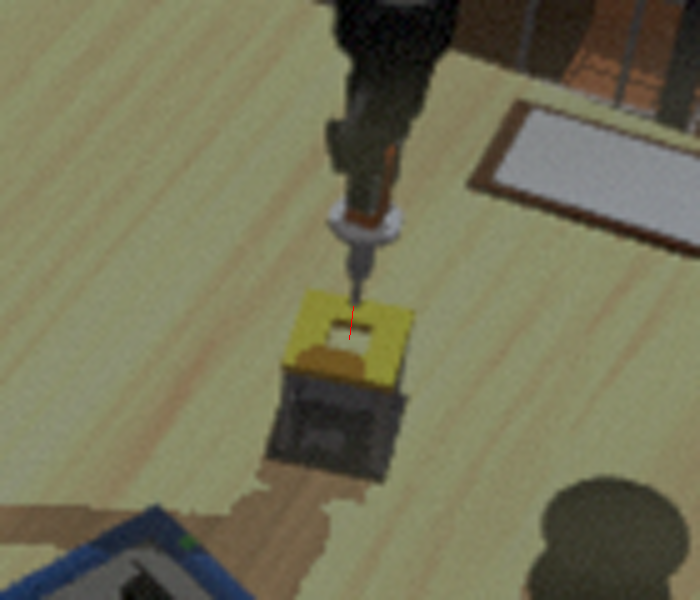

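View pics/side19.png

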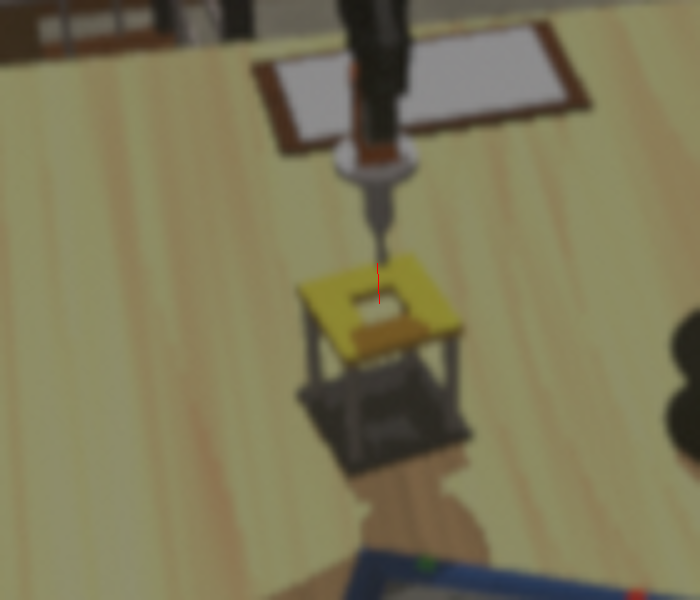

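View pics/wrist19.png

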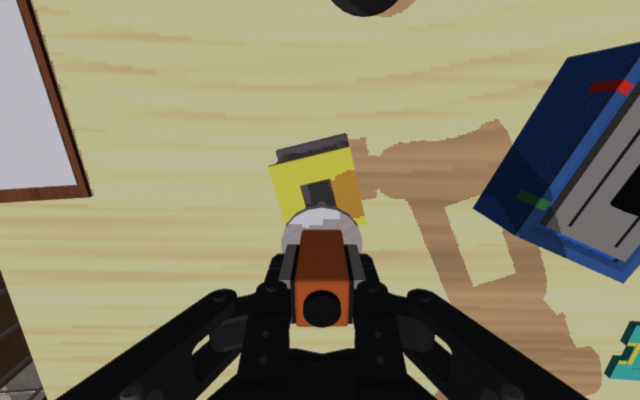

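```bash
python3 -m inch '[[[1,0.01,0.01,0.2,0,0,0],[1,0.017,0.011,0.5,0,0,0],[1,0.017,0.011,0.9,0,0,0],[1,0.017,0.011,1.3,0,0,0],[1,0.017,0.011,1.7,0,0,0],[1,0.017,0.011,2,0,0,0],[1,0.017,0.011,2.3,0,0,0],[1,0.017,0.011,2.5,0,0,0],[1,0.017,0.011,2.6,0,0,0],[1,0.017,0.011,2.63,0,0,0]]]'
python3 - <<'E'
from h import *
P,Q,sd,F,s=avg(3); print(P,F,s["time_s"])
for n,c in (("scene",(70,190,300,440)),("side",(50,170,240,380))):
    g=env.grab_frame(n); pp=env.camera_params(n); draw(g,pp,[],f"pics/{n}20.png",c,5)
E
```

```text
time_s: 21.02
tcp_pos: [0.5404, 0.288, 0.1341]
ee_rot: [3.139, 0.024, 0.002]
wrist_force: [0.2, 0.5, -1.4]
opening: 0.0238
[0.54088093 0.28827447 0.13505448] [-0.31067994  0.24352995 -1.9343761 ] 21.1667
```

View pics/side20.png

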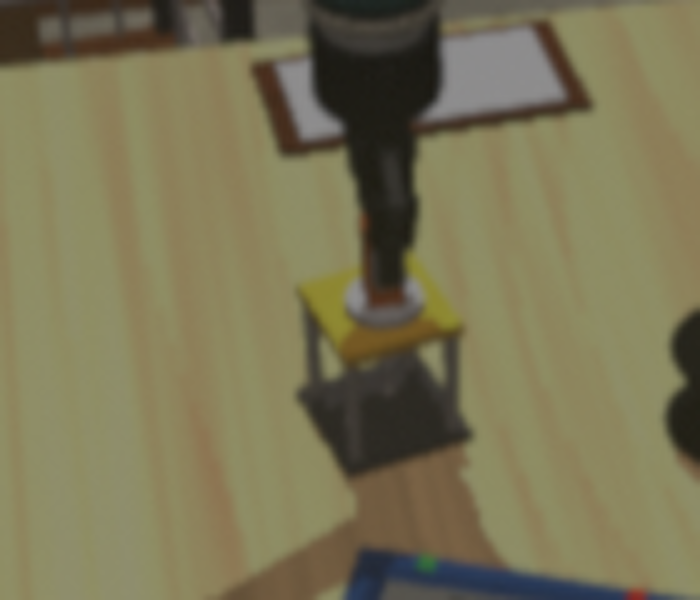

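```bash
python3 -m inch '[[[1,-0.04,-0.04,0.02,0,0,0],[1,-0.04,-0.04,0.035,0,0,0],[1,-0.04,-0.04,0.035,0,0,0],[-1,-0.04,-0.04,0.035,0,0,0],[-1,-0.04,-0.04,0.035,0,0,0],[-1,-0.04,-0.04,0.035,0,0,0],[-1,-0.04,-0.04,0.035,0,0,0],[-1,-0.04,-0.04,0.035,0,0,0],[-1,-0.04,-0.04,0.035,0,0,0]]]'
python3 - <<'E'
from h import *
s=env.get_state(); print(s["opening"],s["tcp_pos"],s["wrist_force"])
draw(env.grab_frame("wrist"),env.camera_params("wrist"),[],"pics/wrist21.png")
E
```

```text
time_s: 22.02
tcp_pos: [0.5397, 0.29, 0.1344]
ee_rot: [3.14, 0.025, 0.006]
wrist_force: [-0.1, 0.2, -0.2]
opening: 0.0853
0.0853497492046383 [0.53968587 0.29004383 0.13444926] [-0.14455112  0.2413371  -0.22188849]
```

View pics/wrist21.png

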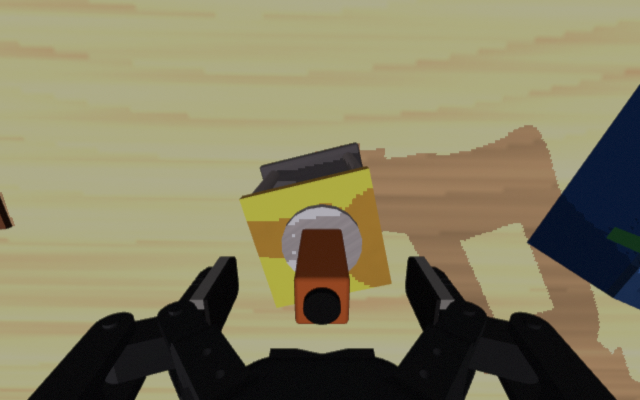

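The fingers are clear on both sides and the collar rests on the deck (collar at row 245, col 322). I'll raise the arm and check everything.

```bash
python3 -m inch '[[[-1,0,0,-0.5,0,0,0],[-1,0,0,-1.2,0,0,0],[-1,0,0,-2,0,0,0],[-1,0,0,-2.8,0,0,0],[-1,0,0,-3.6,0,0,0],[-1,0,0,-4,0,0,0],[-1,0,0,-4,0,0,0]]]'
python3 - <<'E'
from h import *
p=env.camera_params("wrist"); f=env.grab_frame("wrist")
draw(f,p,[],"pics/wrist22.png",(100,240,230,420),4)
g=env.grab_frame("side"); draw(g,env.camera_params("side"),[(w(*BOXQ,LID,.08),(0,255,0))],"pics/side22.png",(60,330,220,500),2.2)
s=env.get_state(); print(s["tcp_pos"],s["wrist_force"],s["time_s"])
E
```

```text
time_s: 22.65
tcp_pos: [0.5415, 0.2912, 0.2995]
ee_rot: [-3.14, -0.025, -0.019]
wrist_force: [0.1, -0.3, 0.4]
opening: 0.0854
[0.53920016 0.29028678 0.29481831] [-0.1981264   0.42485419 -0.65862503] 22.75
```

View pics/wrist22.png

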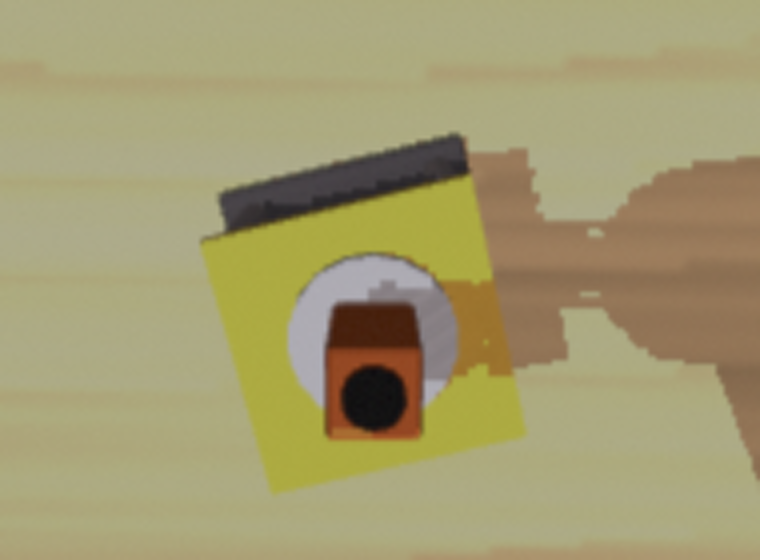

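View pics/side22.png

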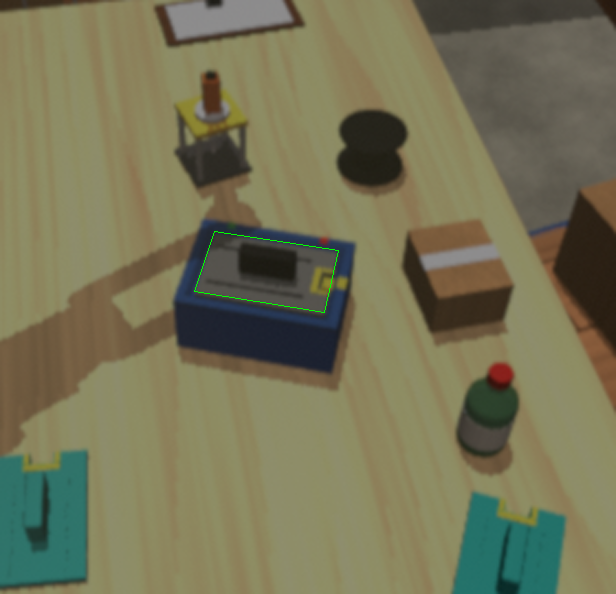

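The gauge stands upright and centred on the deck, the lid is in the recess on its outline, and the bystanders look untouched. Handing in.

```bash
python3 -c "
from workcell import env
print(env.close_job())"
```

```text
the job is handed in; nothing more can be done
None
```

I placed the grey lid with its notch over the key and let go. I then ran the gauge from the green mark to the red mark in one pass, stood it back in its stand and handed the job in at about 23 s of the 64 s allowed. No verdict came back.

- **Lid:** the last side-camera picture shows it sitting on its predicted seated outline, flush in the recess. The spool, carton and bottle look unmoved.
- **Stroke:** the tool travelled 122 mm at about 3 cm/s and stayed within about 1.5 mm of the groove's middle. It stopped for about a quarter of a second near 26 mm while I checked the forces. I never read the spring directly; from the vertical force I put its compression at about 4 mm.
- **Side force in the groove:** the force readings showed about 2 to 3 N pushing sideways off the rim's bevel for the whole stroke. I moved the stroke 1 mm toward the lid, which eased it only partly. Some vertical readings mid-stroke were low and noisy, so the spring compression is least certain there.
- **Gauge:** it stands upright in the stand, collar flat on the deck and close to the hole's middle. The open gripper is well clear above it.

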